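# Tip a tray of drill-core rejects into the tote

### The arm

A 7-joint arm with a two-finger parallel gripper is mounted at the origin on the work surface. World frame = base frame: x ahead of the robot, y to its left, z up, the work surface at z = 0. Lengths are in m, angles in rad, forces in N, time in s.
With the tool pointing down it reaches from about 0.4 to 0.925 m from the base axis. Payload 5.6 kg.
Tool frame: the origin (TCP) lies between the finger pads; the fingertips stand 22 mm ahead of it and the grasp point (between the pads) lies 3 mm ahead of it; z points along the fingers, y is the line along which they close (so a half turn about z gives the same grasp; the last joint's range is limited). The gripper opens to 85 mm and grips with 20 to 120 N. Pads are 22 mm wide; open, the fingers measure 114 mm over their backs; the gripper's body (76 mm by 85 mm) begins 54 mm behind the grasp point. The pads swing forward as they close: fully open they stand 13 mm farther back than shut.
Start: joints at [1.188, 0.468, -0.012, 1.603, 0.006, 1.071, -0.056], TCP at [0.217, -0.613, 0.253] pointing down, gripper open.
Joint ranges: [-2.53, 2.53], [-0.31, 2.02], [-1.57, 1.55], [0.28, 2.44], [-1.29, 4.43], [0.15, 1.84], [-2.92, 2.92]. Speed limits (rad/s): [2.57, 2.57, 3.14, 3.14, 3.14, 3.14, 3.14].

### API

Orientations are given as a unit quaternion [w, x, y, z].
In Python, from cell import telemetry, read_camera, get_calibration, ctrl gives the robot as it stands. The module is installed in compiled form; this text tells all that it offers.
- The arm moves only by the tool send_rows, never from a script. Its argument "rows" is a list of rows, each an object with "linear": the shift along the tool's x, y, z in m, a list of three; "rotation": the turn, a rotation vector about the tool's x, y, z in rad, a list of three. A call has 1 to 8 rows; each row is the pose to reach, as a shift and turn from the pose commanded when the call began, along the tool's axes at that moment; what a row does not reach only later rows make up. A row lasts 1/8 s, in which the tool goes at most 62.5 mm and 10.7 degrees, less where a joint would pass 70% of its speed; a pose out of reach is approached as far as the arm can. A call with a gripper value outside its range is refused whole. "grip" is the opening, from -1 (shut) to 1 (fully open), set as the call begins (left out, the last holds). The fingers move at their own pace and stop on an object; "force" is the grip in N (left out, the last holds). Time passes only in rows, so rows that repeat a pose let the fingers close. It gives the time, the measured TCP pose, the force, the opening and the grip force at its end, in the units of the state.
- telemetry.get_state(): the state, without advancing time (a new reading comes with each control period).
- read_camera(name): name is "scene" or "top" or "wrist"; returns the picture (480x640x3 uint8, red, green, blue); there is no depth.
- get_calibration(name): a dict with "fx", "fy", "cx", "cy" (pixels), "camera_from_world" (4x4, takes a point from world to camera coordinates). Camera axes: x right, y up, looking along -z (the intrinsics and any distortion apply to the point x, -y, -z); pixel columns grow to the right and rows downward; lengths in m; the calibration is good to about 2 mm. A picture is of the moment at which its call begins: read the wrist's pose just before it. get_calibration takes no time and is no camera call; for the wrist camera it gives the pose at the moment of the call.
- ctrl.sign_off(): hands the job in; it is judged then, once.
The state is a dict: "time_s": time; "joint_positions": joint angles; "joint_velocities": joint speeds; "joint_torque": joint torques, N m; "ee_pos": TCP position; "tcp_rot": TCP orientation; "ft_force": force on the tool from outside, world axes, zero at the start; "ft_torque": the same for the moment, N m; "grip_width": finger opening in m; "grasp_force": force on a finger pad.
Only numpy, scipy, OpenCV 4.12 (cv2) and the standard library are available. Lean on these libraries where they do the work, as an engineer would, in place of code of your own. Each camera call takes 0.05 s, during which the arm holds its last target. There are 200 camera calls.

### The job

Empty the tray of core pieces into the grey tote by tipping it on its stand: slide the loaded tray flat along the deck until you feel its hook rib stop square against the pivot bar, then tip it up about the bar by its rear rim until all six pieces have slid into the tote. Lower the empty tray gently, without letting it fall, so that it lies flat on the deck close to the bar again, and leave it there. Do not shove the stand or the tote out of place, and leave the other things on the bench alone.

Things in the scene. Friction and masses are not known exactly. Their poses are not given: they have to be found in the camera images.
- stand: Blue sheet-steel tipping stand, 2.2 kg, loose on rubber feet: it slides if shoved with more than about 15 N. Origin on the bench; x = tipping direction (towards the tote), y along its round steel pivot bar (17 mm thick, 266 mm long, axis 8 mm and top 16.6 mm above the deck). The bar is clamped in slots: its axis may lie anywhere from x = -40 to 0 mm and is not reported; feel for it.
- deck (a point): Middle of the top of the stand's flat deck, 100 mm above the bench, 175 mm behind the stand's origin. The deck is 260 mm long (stand x = -305 to -45 mm) and 268 mm wide between two folded side edges that stand 16 mm above it; its rear end is open. Axes as the stand's.
- tray: Loose aluminium tipping tray, 0.34 kg, on the deck; loaded 0.65 to 0.9 kg, so sliding it takes 3 to 7 N. Origin on the deck at the middle of its feet; x points to its pouring lip, z up. 190 mm wide (y), from x = -130 (rim) to +156 mm (lip). It is home when its hook rib meets the pivot bar: its origin is then 98 mm behind the bar's axis.
- tray_pan (a point): A point on the tray's pan floor straight above the tray's origin, 20 mm above its feet. The floor runs 97 mm back to a rear wall (top 52 mm above this point) and 115 mm forward to a shallow open lip that rises 12 degrees over 41 mm; side walls 42 mm high, 184 mm apart. Floor and lip pass just over the bar (underside 17 mm above the deck).
- tray_rim (a point): Middle of the tray's rolled rear rim: a straight edge 8 mm thick, 186 mm long along the tray's y, on the outer end of a 3 mm flange that stands out 26 mm backwards from the top of the rear wall. 126 mm behind the tray's origin, 70 mm above its feet; the space under the flange down to the deck is free. Axes as the tray's.
- tray_rib (a point): Middle of the lower front edge of the hook rib, a strip 180 mm long and 17 mm deep across the tray's underside, 90 mm in front of the tray's origin. At home it is 8 mm behind the bar's axis; lifted by its rim, the tray then turns about the bar, caught between rib and floor. Pieces slide out at 35 to 55 degrees; past about 75 the tray falls over forward.
- tote: Open grey stacking tote on the bench just beyond the pivot bar, 400 mm (x) x 300 mm (y) x 75 mm high, walls and floor 5 mm. Origin: centre of its underside; x = the stand's tipping direction. 1.4 kg, loose.
- core1: Stub of drill core 1 of 3: a stone cylinder 32 mm thick and 36 mm long, 50 to 95 g, lying on its side in the tray at the start. Origin: on its curved side below its middle as it lies at the start; x along its axis.
- core2: Stub of drill core 2 of 3: a stone cylinder 32 mm thick and 36 mm long, 50 to 95 g, lying on its side in the tray at the start. Origin: on its curved side below its middle as it lies at the start; x along its axis.
- core3: Stub of drill core 3 of 3: a stone cylinder 32 mm thick and 36 mm long, 50 to 95 g, lying on its side in the tray at the start. Origin: on its curved side below its middle as it lies at the start; x along its axis.
- chunk1: Broken chunk of core 1 of 3, angular stone, about 44 x 36 x 30 mm, 50 to 95 g, in the tray at the start. Origin: middle of the side it stands on at the start.
- chunk2: Broken chunk of core 2 of 3, angular stone, about 40 x 38 x 28 mm, 50 to 95 g, in the tray at the start. Origin: middle of the side it stands on at the start.
- chunk3: Broken chunk of core 3 of 3, angular stone, about 46 x 34 x 32 mm, 50 to 95 g, in the tray at the start. Origin: middle of the side it stands on at the start.
- sample_bottle: Bystander: a white plastic wide-mouth sample bottle, 62 mm across and 135 mm tall. Origin at the middle of its underside.
- acid_bottle: Bystander: a brown glass bottle with a black cap, 54 mm across and 120 mm tall. Origin at the middle of its underside.
- geo_hammer: Bystander: a hammer with a blue handle, 280 mm long, lying down. Origin at the middle of its underside.
- meter: Bystander: a black hand-held meter, 155 x 68 x 32 mm, lying flat. Origin at the middle of its underside.
Not all that is in view belongs to the job. Leave any blue look-alike of the core3 alone. What is shaped like the core2 but red is not meant.

How it is judged:
By the outcome, as a careful person would: the job done as asked, in the order asked, and still so for the second after the job is handed in, with the robot touching nothing.
It also fails if it takes over 58 s, if anything falls off the work surface, if the arm or the gripper's body presses on something with over 40 N, if the wrist force passes 120 N, or if a joint passes its speed limit or range.

## Working session

There is one attempt and no reset: what is moved stays moved. The work goes in short steps, Python scripts to look and compute and a tool call to move; the robot and the scene stay as the last step left them, time stands still between calls to the robot, and variables do not carry over. Pictures are saved under pics/ and viewed, at most 10 in all, crops included, and the job is handed in when it is done.

Besides the shell and the picture viewer there is one more tool, called after "Call:" as a command line: name --argument value ..., lists and objects as JSON in quotes. send_rows: Moves the arm, as the interface text tells. Its arguments: {"type":"object","properties":{"rows":{"type":"array"},"grip":{"type":"number"},"force":{"type":"number"}},"required":["rows"]}

```bash
mkdir -p pics
python3 - <<'E'
from cell import telemetry, read_camera, get_calibration
import cv2
for n in ("scene","top"):
    im=read_camera(n); cv2.imwrite(f"pics/{n}0.png",im[:,:,::-1]); c=get_calibration(n); print(n,c)
s=telemetry.get_state(); print(s)
E
```

```text
scene {'fx': 460.32574554074216, 'fy': 460.32574554074216, 'cx': 320.1943617746834, 'cy': 237.48107390895424, 'camera_from_world': array([[ 0.4524819 ,  0.89177106, -0.00212038, -0.37706851],
       [-0.51757722,  0.26455187,  0.81371133,  0.14552426],
       [ 0.72620517, -0.36709219,  0.58126532, -1.36034319],
       [ 0.        ,  0.        ,  0.        ,  1.        ]])}
top {'fx': 549.2360430224945, 'fy': 549.2360430224945, 'cx': 316.66816497695555, 'cy': 238.1537177446957, 'camera_from_world': array([[-0.01071214, -0.99992711, -0.00557019,  0.14003058],
       [ 0.98625562, -0.01148386,  0.16482712, -0.56776406],
       [-0.16487908, -0.00372798,  0.98630674, -1.10547945],
       [ 0.        ,  0.        ,  0.        ,  1.        ]])}
{'time_s': 0.1, 'joint_positions': array([ 1.18799703,  0.46827223, -0.01159878,  1.60351628,  0.00597837,
        1.07138357, -0.05632097]), 'joint_velocities': array([ 1.86173639e-03, -2.29619203e-03,  6.55815467e-04, -4.90184586e-03,
       -1.21030423e-03, -7.50010498e-05,  2.00932071e-04]), 'joint_torque': array([ 6.83176568e-04, -5.33520377e+01,  2.13849102e-02, -2.51967323e+01,
        1.15187536e-02,  4.20188167e-03,  1.54628651e-05]), 'ee_pos': array([ 0.21643656, -0.61242692,  0.25245081]), 'tcp_rot': array([-7.51751861e-04,  9.85609854e-01,  1.69034371e-01, -1.77500252e-04]), 'ft_force': array([ 0.38968505, -0.06329387, -0.70520511]), 'ft_torque': array([ 0.01881355, -0.02872255, -0.02346518]), 'grasp_force': 0.0, 'grip_width': 0.08495812076925763}
```

View pics/scene0.png

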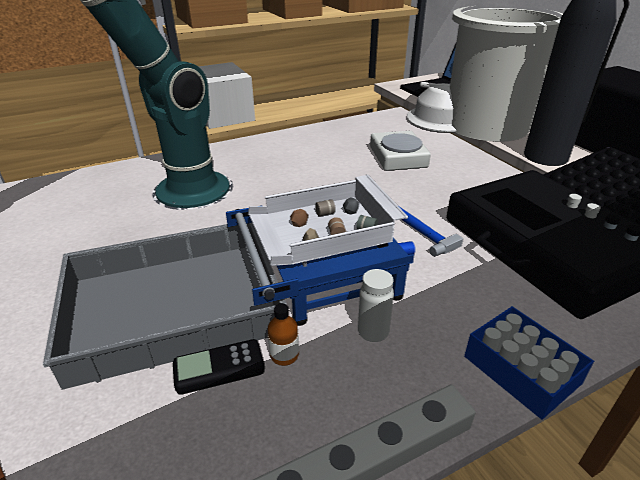

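View pics/top0.png

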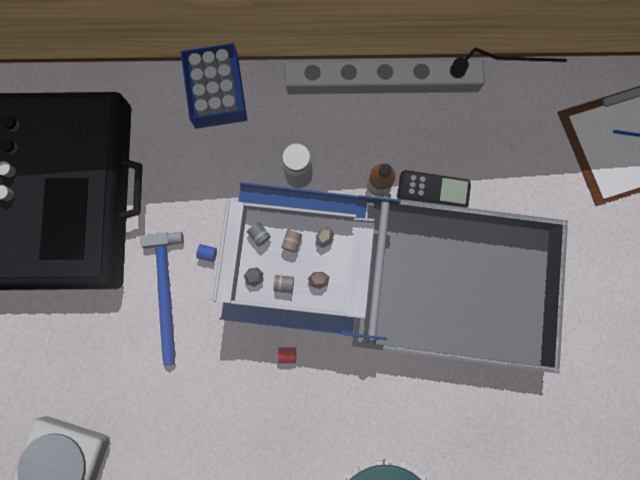

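The top view shows world +x up and +y left. The tray's rear rim runs from about (234,200) to (218,300) and the bar from (386,195) to (372,340). The tote is to the right. The black case lies 90 px behind the rim, and the blue and red decoy cylinders are on the bench. I'll enlarge this area to get better pixel positions.

Run:
```python
import cv2
im=cv2.imread("pics/top0.png")[185:345,200:405]
cv2.imwrite("pics/crop1.png",cv2.resize(im,None,fx=3.7,fy=3.7,interpolation=cv2.INTER_CUBIC))
```

```text
(no output)
```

View pics/crop1.png

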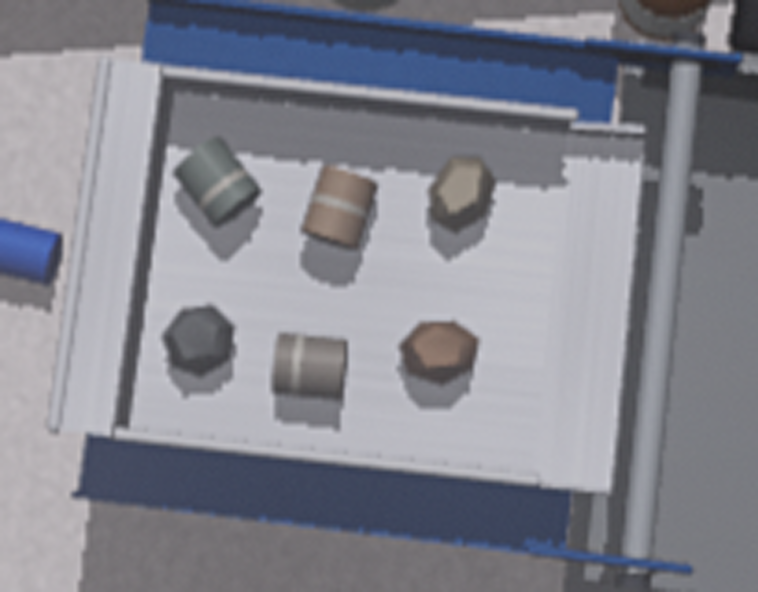

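In the crop, the rim centreline runs (104,58)–(57,430), the bar (683,65)–(637,555), and the side-wall tops (162,72)–(578,114) and (115,433)–(540,480). All six pieces are well spread out.

```bash
cat > h.py <<'E'
import numpy as np
from cell import get_calibration
def ray(n,u,v,z,C=None):
    c=C or get_calibration(n); M=c["camera_from_world"]; R=M[:3,:3]; o=-R.T@M[:3,3]
    d=R.T@np.array([(u-c["cx"])/c["fx"],-(v-c["cy"])/c["fy"],-1]); return o+d*(z-o[2])/d[2]
def tri(a,b):
    A=[];B=[]
    for n,u,v in (a,b):
        c=get_calibration(n);M=c["camera_from_world"];R=M[:3,:3];o=-R.T@M[:3,3]
        p=ray(n,u,v,0,c)-o; d=p/np.linalg.norm(p);P=np.eye(3)-np.outer(d,d);A.append(P);B.append(P@o)
    return np.linalg.solve(sum(A),sum(B))
E
python3 - <<'E'
from h import *
np.set_printoptions(precision=4,suppress=True)
f=lambda x,y,z: ray("top",200+(x+.5)/3.7-.5,185+(y+.5)/3.7-.5,z)
for n,a,b,z in (("rim",(104,58),(57,430),.174),("bar",(683,65),(637,555),.116),("wallU",(162,72),(578,114),.162),("wallL",(115,433),(540,480),.162),("edgeU",(150,2),(740,58),.116),("edgeL",(80,492),(690,568),.116)):
    p,q=f(*a,z),f(*b,z); d=q-p
    print(n,p,q,"mid",(p+q)/2,"len",np.linalg.norm(d),"ang",np.degrees(np.arctan2(d[1],d[0])))
print("case",tri(("top",130,97),("scene",640,240)), "case corner L?",tri(("top",118,289),("scene",452,195)),"decoy",ray("top",206,253,.016), "tote corners",[ray("top",*p,.075) for p in((566,221),(558,370))])
E
```

```text
rim [0.6226 0.3004 0.174 ] [0.4338 0.3207 0.174 ] mid [0.5282 0.3106 0.174 ] len 0.1898475621336298 ang 173.86871863419972
bar [ 0.6289 -0.002   0.116 ] [0.3693 0.0298 0.116 ] mid [0.4991 0.0139 0.116 ] len 0.2616181619063485 ang 173.00727026655125
wallU [0.6177 0.2724 0.162 ] [0.593  0.0583 0.162 ] mid [0.6054 0.1653 0.162 ] len 0.21546852618277854 ang -96.5743453443079
wallL [0.4327 0.2938 0.162 ] [0.407  0.0814 0.162 ] mid [0.4198 0.1876 0.162 ] len 0.21394594328912273 ang -96.88369974913168
edgeU [0.6674 0.2858 0.116 ] [ 0.6324 -0.0328  0.116 ] mid [0.6499 0.1265 0.116 ] len 0.32050739312579096 ang -96.26773673524974
edgeL [0.4047 0.319  0.116 ] [0.3623 0.0026 0.116 ] mid [0.3835 0.1608 0.116 ] len 0.3192324138398529 ang -97.62056038147472
case [0.8774 0.5338 0.1851] case corner L? [0.4719 0.5476 0.0733] decoy [0.545  0.3721 0.016 ] tote corners [array([ 0.5945, -0.3789,  0.075 ]), array([ 0.2965, -0.3378,  0.075 ])]
```

```bash
cat >> h.py <<'E'
from scipy.spatial.transform import Rotation as Ro
from cell import telemetry
np.set_printoptions(precision=4,suppress=True)
def cur():
    s=telemetry.get_state(); w,x,y,z=s["tcp_rot"]; return s["ee_pos"],Ro.from_quat([x,y,z,w])
def tool(p,az=-97.0):
    a=np.radians(az);p=np.radians(p);t=np.array([np.cos(a),np.sin(a),0]);k=np.array([0,0,1.])
    z=t*np.cos(p)-k*np.sin(p);y=t*np.sin(p)+k*np.cos(p)
    return Ro.from_matrix(np.c_[np.cross(y,z),y,z])
def chain(ps):
    P,R=cur()
    for p,r in ps:
        l=R.inv().apply(np.array(p)-P); w=(R.inv()*r).as_rotvec()
        print("lin",np.round(l,4).tolist(),"rot",np.round(w,3).tolist(),"dist %.3f ang %.0f"%(np.linalg.norm(l),np.degrees(np.linalg.norm(w)))); P,R=np.array(p),r
E
python3 - <<'E'
from h import *
rim=np.array([.5282,.3106,.170]); R0=cur()[1]; T=tool(15)
z=T.as_matrix()[:,2]
chain([([.45,-.40,.45],R0),([.55,0.05,.50],tool(65)),(rim-z*.12+[0,0,.08],T),(rim-z*.09,T)])
E
```

```text
lin [0.291, -0.1228, -0.1974] rot [0.0, 0.0, 0.0] dist 0.372 ang 0
lin [0.2442, -0.391, -0.0494] rot [-0.43, -0.1, 0.455] dist 0.464 ang 36
lin [-0.0534, -0.4296, 0.0413] rot [-0.873, 0.0, -0.0] dist 0.435 ang 50
lin [0.0, -0.0773, 0.0507] rot [0.0, 0.0, 0.0] dist 0.092 ang 0
```

Call:
send_rows --rows '[{"linear": [0.291, -0.123, -0.197], "rotation": [0, 0, 0]}, {"linear": [0.291, -0.123, -0.197], "rotation": [0, 0, 0]}, {"linear": [0.291, -0.123, -0.197], "rotation": [0, 0, 0]}, {"linear": [0.291, -0.123, -0.197], "rotation": [0, 0, 0]}, {"linear": [0.291, -0.123, -0.197], "rotation": [0, 0, 0]}, {"linear": [0.291, -0.123, -0.197], "rotation": [0, 0, 0]}, {"linear": [0.291, -0.123, -0.197], "rotation": [0, 0, 0]}]' --grip 1

```text
time_s: 0.98
ee_pos: [0.4544, -0.3959, 0.4529]
tcp_rot: [0.001, 0.985, 0.173, 0.002]
ft_force: [0.1, -0.8, -0.1]
grip_width: 0.0857
grasp_force: 0.0
```

Call:
send_rows --rows '[{"linear": [0.244, -0.391, -0.049], "rotation": [-0.43, -0.1, 0.455]}, {"linear": [0.244, -0.391, -0.049], "rotation": [-0.43, -0.1, 0.455]}, {"linear": [0.244, -0.391, -0.049], "rotation": [-0.43, -0.1, 0.455]}, {"linear": [0.244, -0.391, -0.049], "rotation": [-0.43, -0.1, 0.455]}, {"linear": [0.244, -0.391, -0.049], "rotation": [-0.43, -0.1, 0.455]}, {"linear": [0.244, -0.391, -0.049], "rotation": [-0.43, -0.1, 0.455]}, {"linear": [0.244, -0.391, -0.049], "rotation": [-0.43, -0.1, 0.455]}, {"linear": [0.244, -0.391, -0.049], "rotation": [-0.43, -0.1, 0.455]}]'

```text
time_s: 1.98
ee_pos: [0.5493, 0.0482, 0.4985]
tcp_rot: [0.217, 0.974, -0.061, -0.013]
ft_force: [1.6, -0.3, 0.7]
grip_width: 0.0854
grasp_force: 0.0
```

Call:
send_rows --rows '[{"linear": [-0.053, -0.43, 0.041], "rotation": [-0.873, 0, 0]}, {"linear": [-0.053, -0.43, 0.041], "rotation": [-0.873, 0, 0]}, {"linear": [-0.053, -0.43, 0.041], "rotation": [-0.873, 0, 0]}, {"linear": [-0.053, -0.43, 0.041], "rotation": [-0.873, 0, 0]}, {"linear": [-0.053, -0.43, 0.041], "rotation": [-0.873, 0, 0]}, {"linear": [-0.053, -0.43, 0.041], "rotation": [-0.873, 0, 0]}, {"linear": [-0.053, -0.43, 0.041], "rotation": [-0.873, 0, 0]}, {"linear": [-0.053, -0.43, 0.041], "rotation": [-0.873, 0, 0]}]'

```text
time_s: 2.98
ee_pos: [0.5534, 0.2932, 0.3149]
tcp_rot: [0.6, 0.797, -0.05, -0.042]
ft_force: [2.1, -3.6, 0.2]
grip_width: 0.0852
grasp_force: 0.0
```

Run:
```python
from h import *
from cell import read_camera
import cv2
P,R=cur(); im=read_camera("wrist"); cv2.imwrite("pics/w1.png",im[:,:,::-1])
cv2.imwrite("pics/s1.png",read_camera("scene")[:,:,::-1])
s=telemetry.get_state(); print(s["time_s"],s["joint_positions"],s["ft_force"],s["ft_torque"],P,R.as_matrix()[:,2])
rim=np.array([.5282,.3106,.170]);T=tool(15);z=T.as_matrix()[:,2]
chain([(rim-z*.09,T),(rim-z*.014,T)])
```

```text
3.075 [-1.3865  1.3654  1.3943  1.2284 -0.0336  1.8415 -1.7343] [-0.1993  1.5824 -5.3412] [ 1.3641 -0.1643 -0.0735] [0.5534 0.2932 0.3149] [-0.1271 -0.9525 -0.2767]
lin [-0.0226, -0.1269, -0.0629] rot [0.012, -0.004, 0.009] dist 0.143 ang 1
lin [-0.0, 0.0, 0.076] rot [0.0, 0.0, 0.0] dist 0.076 ang 0
```

View pics/s1.png

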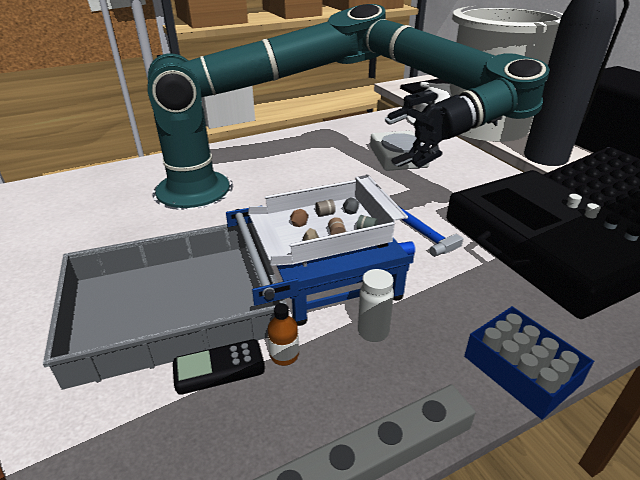

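View pics/w1.png

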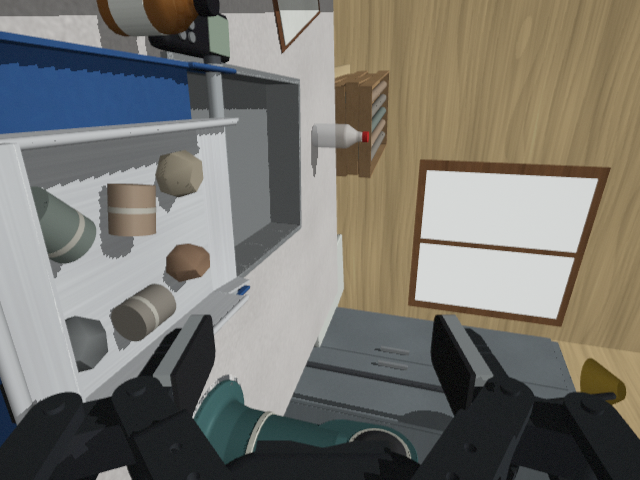

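The scene view shows the elbow swung out and the wrist high behind the tray. j6 is at its limit, so the pose was only partly reached. The wrist view shows the tray in the left half, with all the pieces still in it. I'll fit the arm's kinematics to find a good configuration.

```bash
cat > kin.py <<'E'
import numpy as np, itertools
from scipy.spatial.transform import Rotation as Ro
def fkparts(q,s):
    R=Ro.identity();out=[]
    ax="zyzyzyz"
    Rs=[]
    for i in range(7):
        R=R*Ro.from_euler(ax[i],s[i]*q[i]); Rs.append(R)
    k=np.array([0,0,1.])
    # columns multiplying d1,L1,L2,L3
    return np.c_[k,Rs[1].apply(k),Rs[3].apply(k),Rs[5].apply(k)],R
E
python3 - <<'E'
from kin import *
from cell import telemetry
st=telemetry.get_state()
D=[([1.18799703,.46827223,-.01159878,1.60351628,.00597837,1.07138357,-.05632097],[.21643656,-.61242692,.25245081],[-7.5e-4,.98561,.169034,-1.8e-4]),
 (st["joint_positions"],st["ee_pos"],st["tcp_rot"])]
res=[]
for s in itertools.product([1,-1],repeat=7):
    A=[];b=[];ez=0;Q=[]
    for q,p,w in D:
        C,R=fkparts(q,s); A.append(C);b.append(p); T=Ro.from_quat([w[1],w[2],w[3],w[0]])
        ez+=np.linalg.norm(R.apply([0,0,1])-T.apply([0,0,1])); Q.append((R.inv()*T).as_rotvec())
    x=np.linalg.lstsq(np.vstack(A),np.hstack(b),rcond=None)[0]
    e=np.linalg.norm(np.vstack(A)@x-np.hstack(b)); res.append((ez+5*e,ez,e,s,x,Q))
res.sort(key=lambda r:r[0])
for r in res[:6]: print(r[1:])
E
```

```text
(np.float64(6.111638392636325e-06), np.float64(0.03495963532489505), (-1, 1, -1, 1, -1, 1, -1), array([0.31777234, 0.45802394, 0.50429487, 0.236895  ]), [array([ 2.27976388e-06, -6.39406148e-06,  1.57079710e+00]), array([-1.07900427e-16,  0.00000000e+00,  1.57079633e+00])])
(np.float64(6.1116383928378354e-06), np.float64(0.03495963532489505), (-1, 1, -1, 1, -1, 1, 1), array([0.31777234, 0.45802394, 0.50429487, 0.236895  ]), [array([ 2.67857866e-06, -6.35644822e-06,  1.68343904e+00]), array([-7.4071944e-17,  1.1851511e-16, -1.2437755e+00])])
(np.float64(0.07529123251379591), np.float64(0.039233313540437784), (-1, 1, -1, 1, 1, 1, 1), array([0.30477495, 0.45947989, 0.50103532, 0.2303737 ]), [array([ 0.00837234, -0.00837605,  1.67769575]), array([ 0.04900684, -0.04900684, -1.2612997 ])])
(np.float64(0.07529123251379592), np.float64(0.039233313540437784), (-1, 1, -1, 1, 1, 1, -1), array([0.30477495, 0.45947989, 0.50103532, 0.2303737 ]), [array([ 0.0077629 , -0.00869443,  1.56505516]), array([0.05835563, 0.04182714, 1.55221458])])
(np.float64(0.16492901306206573), np.float64(0.29497516516734246), (-1, 1, 1, 1, -1, 1, 1), array([-0.07099253,  2.69156527, -0.6039216 ,  2.19726268]), [array([-0.00841181,  0.0081875 ,  1.66270577]), array([-0.0618753 ,  0.15953596,  1.54032677])])
(np.float64(0.16492901306206584), np.float64(0.29497516516734246), (-1, 1, 1, 1, -1, 1, -1), array([-0.07099253,  2.69156527, -0.6039216 ,  2.19726268]), [array([-0.00781339,  0.00851271,  1.55006516]), array([ 0.17748352,  0.03717556, -1.9205596 ])])
```

```bash
cat >> kin.py <<'E'
from scipy.optimize import least_squares
S=(-1,1,-1,1,-1,1,-1); L=np.array([.318,.458,.504,.237])
LO=np.array([-2.53,-.31,-1.57,.28,-1.29,.15,-2.92]);HI=np.array([2.53,2.02,1.55,2.44,4.43,1.84,2.92])
def fk(q):
    C,R=fkparts(q,S); return C@L,R*Ro.from_euler("z",np.pi/2)
def ik(p,T,q0,reg=.02):
    def f(q):
        P,R=fk(q); return np.r_[(P-p)*10,(R.inv()*T).as_rotvec()*3,reg*(q-q0)]
    r=least_squares(f,np.clip(q0,LO+1e-3,HI-1e-3),bounds=(LO+.03,HI-.03),max_nfev=60); 
    return r.x,np.linalg.norm(f(r.x)[:6])
A=np.radians(-97.);t=np.array([np.cos(A),np.sin(A),0]);k=np.array([0,0,1.]);ax=np.cross(k,t)  # +rot about ax: x->-z : tip forward
bar=np.array([.499,.0139,.108]); rim0=np.array([.5282,.3106,.17])
def rimpose(slide,th):
    r=rim0+t*slide; return bar0(r,th)
def bar0(r,th):
    Rt=Ro.from_rotvec(ax*th); b=r+t*.224; b[2]=.108
    return b+Rt.apply(r-b),Rt
E
cat > plan.py <<'E'
from kin import *
rng=np.random.default_rng(0)
def G(p,az,flip):
    zt=Ro.from_rotvec(k*az).apply(t); x=np.cross(k,zt)*1.0
    z=zt*np.cos(p)-k*np.sin(p); y=zt*np.sin(p)+k*np.cos(p)
    if flip:y=-y
    return Ro.from_matrix(np.c_[np.cross(y,z),y,z])
path=[(0,0),(.074,0),(.074,.3),(.074,.6),(.074,.85),(.074,1.05)]
for p in (15,90,60):
  for az in ((0,30,60,-30) if p!=90 else (0,)):
    for flip in (0,1):
      T0=G(np.radians(p),np.radians(az),flip);best=None
      for n in range(10):
        q=LO+(HI-LO)*rng.random(7);ok=True;m=9;qs=[]
        for i,(s,th) in enumerate(path):
            r,Rt=rimpose(s,th);T=Rt*T0;pos=r-T.apply([0,0,.014])
            q,e=ik(pos,T,q,.001 if i==0 else .02)
            if e>.15: ok=False;break
            qs.append(q);m=min(m,np.min(np.r_[q-LO,HI-q]))
        if ok and (best is None or m>best[0]): best=(m,qs)
      print(p,az,flip,None if best is None else (round(best[0],2),np.round(best[1][0],2),np.round(best[1][-1],2)),flush=True)
E
time timeout 500 python3 plan.py
```

```text
Traceback (most recent call last):
  File "plan.py", line 17, in <module>
    q,e=ik(pos,T,q,.001 if i==0 else .02)
        ~~^^^^^^^^^^^^^^^^^^^^^^^^^^^^^^^
  File "kin.py", line 20, in ik
    r=least_squares(f,np.clip(q0,LO+1e-3,HI-1e-3),bounds=(LO+.03,HI-.03),max_nfev=60);
ValueError: Initial guess is outside of provided bounds

real	0m1.677s
user	0m1.697s
sys	0m0.186s
```

```bash
sed -i 's/LO+1e-3,HI-1e-3/LO+.031,HI-.031/' kin.py; time timeout 550 python3 plan.py
```

```text
15 0 0 (np.float64(0.03), array([-1.32,  1.33,  1.03,  1.22,  0.05,  1.81, -2.06]), array([-1.38,  0.38,  1.33,  1.84, -0.12,  1.26, -1.71]))
15 0 1 (np.float64(0.03), array([-1.37,  1.4 ,  1.16,  1.22, -0.06,  1.81,  1.16]), array([-1.44,  0.52,  1.47,  1.84, -0.27,  1.28,  1.56]))
15 30 0 (np.float64(0.21), array([-1.03,  0.89,  0.19,  1.54,  0.92,  1.6 , -2.45]), array([-0.76, -0.1 ,  0.4 ,  2.13,  0.62,  0.82, -2.21]))
15 30 1 (np.float64(0.2), array([-1.12,  0.91,  0.32,  1.54,  0.85,  1.55,  0.73]), array([-0.9 , -0.11,  0.53,  2.13,  0.64,  0.83,  0.92]))
15 60 0 (np.float64(0.03), array([-0.9 ,  0.72, -0.05,  1.87,  1.44,  1.38, -2.58]), array([-0.1 , -0.23, -0.22,  2.41,  1.48,  0.35, -2.89]))
15 60 1 (np.float64(0.03), array([-0.3 ,  0.92, -0.78,  1.87,  1.81,  1.81,  0.59]), array([ 0.35, -0.28, -0.63,  2.41,  1.38,  0.24,  0.29]))
15 -30 0 None
15 -30 1 None
90 0 0 (np.float64(0.41), array([-0.03,  0.56, -0.64,  1.74,  0.4 ,  0.97, -2.51]), array([ 1.2 ,  0.37, -1.03,  2.02, -0.81,  1.17, -1.08]))
90 0 1 (np.float64(0.19), array([-0.68,  0.48,  0.18,  1.74, -0.11,  0.93, 
[... 553 characters left out ...]
7,  0.71,  1.21,  0.84]), array([ 0.11, -0.04,  0.02,  2.11, -0.74,  0.92,  2.37]))
60 60 0 (np.float64(0.19), array([-0.46,  0.48, -0.33,  1.85,  0.87,  0.94, -1.97]), array([-0.02, -0.09,  0.2 ,  2.25, -1.09,  0.8 ,  0.02]))
60 60 1 (np.float64(0.03), array([ 0.16,  0.87, -1.2 ,  1.85,  1.39,  1.38,  0.95]), array([-1.1 , -0.28,  1.16,  2.24, -0.75,  0.62,  2.89]))
60 -30 0 (np.float64(0.21), array([-1.23,  1.03,  1.06,  1.41, -0.53,  1.6 , -2.36]), array([-0.8 ,  0.42,  1.12,  1.82, -0.85,  1.63, -1.55]))
60 -30 1 (np.float64(0.34), array([-0.68,  0.73,  0.13,  1.41,  0.09,  1.5 ,  0.33]), array([-0.07,  0.23,  0.23,  1.82, -0.61,  1.45,  1.4 ]))
real	0m54.053s
user	0m53.500s
sys	0m0.156s
```

Run:
```python
from sim import *
from cell import telemetry
np.set_printoptions(precision=2,suppress=True)
d=np.radians
q=telemetry.get_state()["joint_positions"]
W=np.array([.5,.3,.40])
for a in (90,180): q,e=go(q,W,G(d(90),d(a),0),16)
for mid in ([(90,120)],[]):
  for p,az in ((15,15),(15,25),(15,35),(20,20)):
    qq=q.copy()
    if mid: qq,e=go(qq,W,G(d(90),d(70),1),16)
    qq,e=go(qq,W,G(d(55),d(az),1),16); T=G(d(p),d(az),1)
    qq,e=go(qq,rim0-T.apply([0,0,.09])+[0,0,.03],T,16); M=[];Q=[]
    for s,th in [(0,0),(.074,0),(.074,.3),(.074,.6),(.074,.85),(.074,1.05)]:
        r,Rt=rimpose(s,th);TT=Rt*T;qq,e=go(qq,r-TT.apply([0,0,.014]),TT,4);M.append(np.min(np.minimum(qq-LO,HI-qq)));Q.append(qq)
    print(bool(mid),p,az,np.array(M),round(e,3),Q[0],Q[-1])
```

```text
True 15 15 [0.24 0.37 0.51 0.6  0.52 0.34] 0.0 [-1.33  1.14  0.79  1.37  0.36  1.6   0.96] [-1.36  0.03  1.07  1.98  0.35  1.04  1.09]
True 15 25 [0.39 0.52 0.65 0.52 0.42 0.17] 0.0 [-1.4   1.09  0.78  1.48  0.46  1.45  0.95] [-1.48 -0.14  1.09  2.08  0.65  0.95  0.9 ]
True 15 35 [0.54 0.66 0.54 0.42 0.32 0.03] 0.0 [-1.45  1.04  0.77  1.59  0.57  1.3   0.93] [-1.52 -0.28  1.05  2.18  0.96  0.89  0.7 ]
True 20 20 [0.36 0.48 0.63 0.55 0.45 0.22] 0.0 [-1.36  1.07  0.77  1.45  0.37  1.48  0.97] [-1.38 -0.09  1.07  2.04  0.44  0.95  1.07]
False 15 15 [0.23 0.37 0.51 0.61 0.52 0.34] 0.0 [-1.32  1.13  0.77  1.37  0.37  1.61  0.95] [-1.34  0.03  1.05  1.98  0.35  1.04  1.09]
False 15 25 [0.39 0.51 0.65 0.52 0.42 0.17] 0.0 [-1.39  1.09  0.77  1.48  0.46  1.45  0.95] [-1.47 -0.14  1.08  2.08  0.65  0.94  0.9 ]
False 15 35 [0.54 0.66 0.54 0.42 0.32 0.03] 0.0 [-1.46  1.04  0.78  1.59  0.57  1.3   0.93] [-1.52 -0.28  1.05  2.18  0.96  0.89  0.7 ]
False 20 20 [0.35 0.48 0.62 0.55 0.45 0.22] 0.0 [-1.35  1.06  0.76  1.45  0.38  1.49  0.96] [-1.37 -0.09  1.05  2.04  0.43  0.95  1.07]
```

Run:
```python
from h import *
from plan_g import G
d=np.radians
W=[.5,.3,.40]; T=G(d(15),d(18),1); rim=np.array([.5282,.3106,.170]); z=T.as_matrix()[:,2]
chain([(W,G(d(70),d(25),0)),(W,G(d(90),d(95),0)),(W,G(d(90),d(170),0)),(W,G(d(60),d(18),1)),(rim-z*.10+[0,0,.05],T),(rim-z*.05,T)])
```

```text
lin [-0.0516, 0.0981, -0.0163] rot [0.955, 0.337, -0.294] dist 0.112 ang 60
lin [0.0, 0.0, 0.0] rot [0.304, 0.213, -1.209] dist 0.000 ang 72
lin [0.0, 0.0, 0.0] rot [-0.0, 0.0, -1.309] dist 0.000 ang 75
lin [0.0, 0.0, 0.0] rot [0.513, -0.128, -0.477] dist 0.000 ang 41
lin [-0.0297, 0.1651, 0.0827] rot [0.785, -0.0, -0.0] dist 0.187 ang 45
lin [0.0, 0.0483, 0.0629] rot [0.0, 0.0, 0.0] dist 0.079 ang 0
```

Call:
send_rows --rows '[{"linear": [-0.052, 0.098, -0.016], "rotation": [0.955, 0.337, -0.294]}, {"linear": [-0.052, 0.098, -0.016], "rotation": [0.955, 0.337, -0.294]}, {"linear": [-0.052, 0.098, -0.016], "rotation": [0.955, 0.337, -0.294]}, {"linear": [-0.052, 0.098, -0.016], "rotation": [0.955, 0.337, -0.294]}, {"linear": [-0.052, 0.098, -0.016], "rotation": [0.955, 0.337, -0.294]}, {"linear": [-0.052, 0.098, -0.016], "rotation": [0.955, 0.337, -0.294]}, {"linear": [-0.052, 0.098, -0.016], "rotation": [0.955, 0.337, -0.294]}]'

```text
time_s: 3.95
ee_pos: [0.5007, 0.287, 0.4153]
tcp_rot: [0.154, 0.977, 0.145, 0.03]
ft_force: [0.4, 0.7, -0.3]
grip_width: 0.0856
grasp_force: 0.0
```

Call:
send_rows --rows '[{"linear": [0, 0, 0], "rotation": [0.304, 0.213, -1.209]}, {"linear": [0, 0, 0], "rotation": [0.304, 0.213, -1.209]}, {"linear": [0, 0, 0], "rotation": [0.304, 0.213, -1.209]}, {"linear": [0, 0, 0], "rotation": [0.304, 0.213, -1.209]}, {"linear": [0, 0, 0], "rotation": [0.304, 0.213, -1.209]}, {"linear": [0, 0, 0], "rotation": [0.304, 0.213, -1.209]}, {"linear": [0, 0, 0], "rotation": [0.304, 0.213, -1.209]}, {"linear": [0, 0, 0], "rotation": [0.304, 0.213, -1.209]}]'

```text
time_s: 4.95
ee_pos: [0.501, 0.2895, 0.4138]
tcp_rot: [-0.01, 0.724, 0.689, 0.012]
ft_force: [-0.6, 0.7, -1.2]
grip_width: 0.0855
grasp_force: 0.0
```

Call:
send_rows --rows '[{"linear": [0, 0, 0], "rotation": [0, 0, -1.309]}, {"linear": [0, 0, 0], "rotation": [0, 0, -1.309]}, {"linear": [0, 0, 0], "rotation": [0, 0, -1.309]}, {"linear": [0, 0, 0], "rotation": [0, 0, -1.309]}, {"linear": [0, 0, 0], "rotation": [0, 0, -1.309]}, {"linear": [0, 0, 0], "rotation": [0, 0, -1.309]}, {"linear": [0, 0, 0], "rotation": [0, 0, -1.309]}, {"linear": [0, 0, 0], "rotation": [0, 0, -1.309]}]'

```text
time_s: 5.95
ee_pos: [0.5003, 0.2906, 0.4137]
tcp_rot: [-0.0, 0.155, 0.988, 0.016]
ft_force: [-0.9, 0.1, 0.5]
grip_width: 0.0848
grasp_force: 0.0
```

Call:
send_rows --rows '[{"linear": [0, 0, 0], "rotation": [0.513, -0.128, -0.477]}, {"linear": [0, 0, 0], "rotation": [0.513, -0.128, -0.477]}, {"linear": [0, 0, 0], "rotation": [0.513, -0.128, -0.477]}, {"linear": [0, 0, 0], "rotation": [0.513, -0.128, -0.477]}, {"linear": [0, 0, 0], "rotation": [0.513, -0.128, -0.477]}]'

```text
time_s: 6.58
ee_pos: [0.4993, 0.2928, 0.4127]
tcp_rot: [0.027, -0.086, 0.966, -0.243]
ft_force: [0.3, -0.3, -0.1]
grip_width: 0.0853
grasp_force: 0.0
```

Run:
```python
from h import *
from plan_g import G
d=np.radians
s=telemetry.get_state(); print(s["time_s"],s["joint_positions"])
W=[.5,.3,.40]; T=G(d(15),d(18),1); rim=np.array([.5282,.3106,.170]); z=T.as_matrix()[:,2]
print((cur()[1].inv()*G(d(60),d(18),1)).as_rotvec())
chain([(rim-z*.10+[0,0,.05],T),(rim-z*.05,T)])
```

```text
6.575 [-1.3218  0.4066  0.744   1.5223  0.1823  1.5111  1.1259]
[ 0.03    0.0036 -0.016 ]
lin [-0.0286, 0.1752, 0.0956] rot [0.815, -0.003, -0.017] dist 0.202 ang 47
lin [0.0, 0.0483, 0.0629] rot [0.0, 0.0, 0.0] dist 0.079 ang 0
```

Call:
send_rows --rows '[{"linear": [-0.029, 0.175, 0.096], "rotation": [0.815, -0.003, -0.017]}, {"linear": [-0.029, 0.175, 0.096], "rotation": [0.815, -0.003, -0.017]}, {"linear": [-0.029, 0.175, 0.096], "rotation": [0.815, -0.003, -0.017]}, {"linear": [-0.029, 0.175, 0.096], "rotation": [0.815, -0.003, -0.017]}, {"linear": [-0.029, 0.175, 0.096], "rotation": [0.815, -0.003, -0.017]}, {"linear": [-0.029, 0.175, 0.096], "rotation": [0.815, -0.003, -0.017]}, {"linear": [-0.029, 0.175, 0.096], "rotation": [0.815, -0.003, -0.017]}]'

```text
time_s: 7.45
ee_pos: [0.5128, 0.4015, 0.2515]
tcp_rot: [0.059, -0.074, 0.792, -0.603]
ft_force: [0.3, -0.1, -0.4]
grip_width: 0.0855
grasp_force: 0.0
```

Run:
```python
from h import *
from plan_g import G
from cell import read_camera
import cv2
d=np.radians
s=telemetry.get_state(); print(s["time_s"],s["joint_positions"],s["ee_pos"])
T=G(d(15),d(18),1); rim=np.array([.5282,.3106,.170]); z=T.as_matrix()[:,2]
chain([(rim-z*.05,T),(rim-z*.014,T)])
c=get_calibration("wrist");M=c["camera_from_world"]
for p in ([.6226,.3004,.17],[.4338,.3207,.17],rim):
    x=M[:3,:3]@p+M[:3,3];print(c["cx"]+c["fx"]*x[0]/-x[2],c["cy"]-c["fy"]*x[1]/-x[2])
cv2.imwrite("pics/w2.png",read_camera("wrist")[:,:,::-1]);cv2.imwrite("pics/s2.png",read_camera("scene")[:,:,::-1])
```

```text
7.45 [-1.3987  1.0896  0.7487  1.2456  0.3915  1.7721  0.9816] [0.5128 0.4015 0.2515]
lin [0.0025, 0.0544, 0.0605] rot [0.007, -0.001, -0.006] dist 0.081 ang 1
lin [0.0, 0.0, 0.036] rot [0.0, 0.0, 0.0] dist 0.036 ang 0
382.1751201798311 339.3431906827861
444.5618186223173 87.42145261261129
406.3912512200127 241.7359841147521
```

View pics/w2.png

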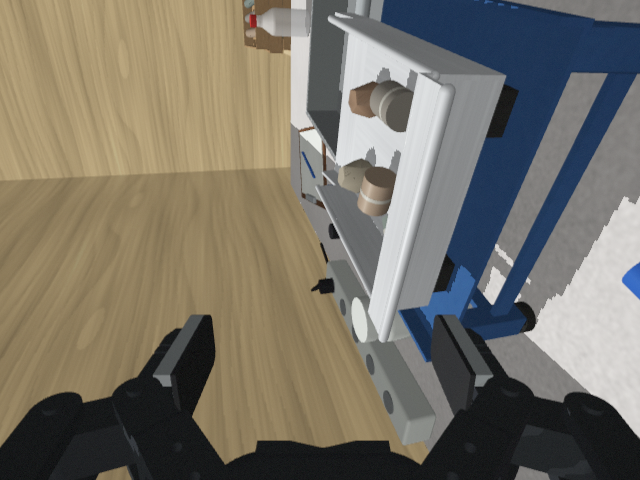

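View pics/s2.png

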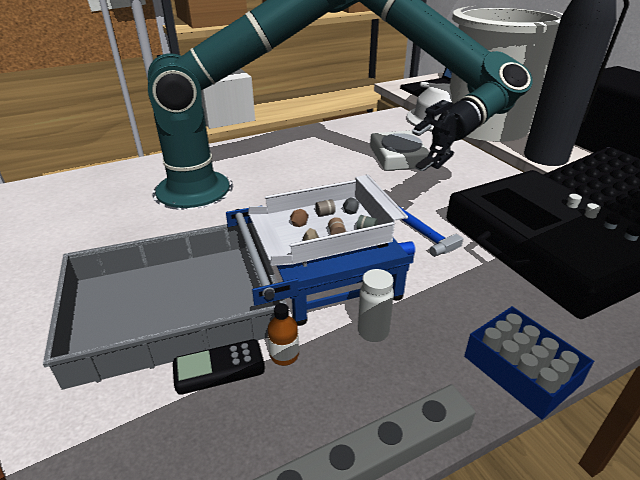

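The wrist view shows the rear rim from about (447,88) to (380,337). My predictions were (445,87) and (382,339), so the pose estimate holds. The scene view shows the hand clear of the case and behind the tray.

Call:
send_rows --rows '[{"linear": [0.0025, 0.0544, 0.0605], "rotation": [0.007, -0.001, -0.006]}, {"linear": [0.0025, 0.0544, 0.0605], "rotation": [0.007, -0.001, -0.006]}, {"linear": [0.0025, 0.0544, 0.0605], "rotation": [0.007, -0.001, -0.006]}, {"linear": [0.0025, 0.0544, 0.0605], "rotation": [0.007, -0.001, -0.006]}]'

```text
time_s: 8.05
ee_pos: [0.518, 0.3602, 0.1812]
tcp_rot: [0.058, -0.078, 0.789, -0.607]
ft_force: [0.1, -0.7, -0.3]
grip_width: 0.0852
grasp_force: 0.0
```

Run:
```python
from h import *
from plan_g import G
d=np.radians
s=telemetry.get_state(); print(s["time_s"],s["joint_positions"],s["ee_pos"],s["ft_force"],s["ft_torque"])
T=G(d(15),d(18),1); rim=np.array([.5282,.3106,.170]); z=T.as_matrix()[:,2]
chain([(rim-z*.014,T)])
```

```text
8.05 [-1.3845  1.141   0.7245  1.3469  0.3722  1.646   0.9147] [0.518  0.3602 0.1812] [ 0.126  -0.7388 -0.261 ] [0.9704 0.232  0.0127]
lin [-0.0004, -0.0022, 0.0378] rot [-0.003, 0.003, 0.004] dist 0.038 ang 0
```

Call:
send_rows --rows '[{"linear": [0, -0.002, 0.038], "rotation": [-0.003, 0.003, 0.004]}, {"linear": [0, -0.002, 0.038], "rotation": [-0.003, 0.003, 0.004]}, {"linear": [0, -0.002, 0.038], "rotation": [-0.003, 0.003, 0.004]}]'

```text
time_s: 8.43
ee_pos: [0.5249, 0.3237, 0.1726]
tcp_rot: [0.058, -0.076, 0.79, -0.606]
ft_force: [-0.7, 0.4, 0.2]
grip_width: 0.0851
grasp_force: 0.0
```

Call:
send_rows --rows '[{"linear": [0, 0, 0], "rotation": [0, 0, 0]}, {"linear": [0, 0, 0], "rotation": [0, 0, 0]}, {"linear": [0, 0, 0], "rotation": [0, 0, 0]}, {"linear": [0, 0, 0], "rotation": [0, 0, 0]}, {"linear": [0, 0, 0], "rotation": [0, 0, 0]}, {"linear": [0, 0, 0], "rotation": [0, 0, 0]}]' --grip -1 --force 45

```text
time_s: 9.18
ee_pos: [0.5247, 0.322, 0.1731]
tcp_rot: [0.057, -0.075, 0.788, -0.608]
ft_force: [-1.5, 0.9, 5.5]
grip_width: 0.0072
grasp_force: 43.6
```

```bash
cat > st.py <<'E'
from h import *
from plan_g import G
d=np.radians
def show():
    s=telemetry.get_state(); P,R=cur()
    z=R.as_matrix()[:,2]; t=np.array([np.cos(d(-97)),np.sin(d(-97)),0])
    print("t",s["time_s"],"pos",P,"pitch %.1f az %.2f"%(np.degrees(np.arcsin(-z[2])),np.degrees(np.arctan2(z[1],z[0]))),"F",s["ft_force"],"along",s["ft_force"]@t,"T",s["ft_torque"],"grip",s["grip_width"],s["grasp_force"])
    return P,R
E
python3 -c "
from st import *
P,R=show(); t=np.array([np.cos(d(-97)),np.sin(d(-97)),0]); print('t in tool',R.inv().apply(t),'up in tool',R.inv().apply([0,0,1])); print(telemetry.get_state()['joint_positions'])"
```

```text
t 9.175 pos [0.5247 0.322  0.1731] pitch 14.7 az -79.14 F [-1.5126  0.8598  5.4626] along -0.6690772472160639 T [-0.4547 -0.361  -0.4014] grip 0.007226243372373763 43.55328436475247
t in tool [ 0.3069 -0.242   0.9205] up in tool [ 0.0011 -0.9671 -0.2546]
[-1.3726  1.1271  0.7316  1.4266  0.3846  1.5747  0.8968]
```

Call:
send_rows --rows '[{"linear": [0.0031, -0.0029, 0.0092], "rotation": [0, 0, 0]}, {"linear": [0.0061, -0.0053, 0.0184], "rotation": [0, 0, 0]}, {"linear": [0.0092, -0.0078, 0.0276], "rotation": [0, 0, 0]}, {"linear": [0.0123, -0.0102, 0.0368], "rotation": [0, 0, 0]}, {"linear": [0.0154, -0.0126, 0.046], "rotation": [0, 0, 0]}, {"linear": [0.0184, -0.015, 0.0552], "rotation": [0, 0, 0]}, {"linear": [0.0184, -0.015, 0.0552], "rotation": [0, 0, 0]}]'

```text
time_s: 10.05
ee_pos: [0.5182, 0.2633, 0.1732]
tcp_rot: [0.059, -0.076, 0.789, -0.607]
ft_force: [1.1, 3.2, 5.5]
grip_width: 0.0072
grasp_force: 44.1
```

```bash
python3 -c "
from st import *
P,R=show(); print('moved',P-[.5247,.322,.1731])"
```

```text
t 10.05 pos [0.5182 0.2633 0.1732] pitch 14.9 az -78.95 F [1.0649 3.1752 5.4559] along -3.281332464998432 T [-0.4546 -0.4956  0.4662] grip 0.007160176145393856 44.08648246899247
moved [-0.0065 -0.0587  0.0001]
```

Call:
send_rows --rows '[{"linear": [0.0003, -0.0002, 0.0009], "rotation": [0, 0, 0]}, {"linear": [0.0006, -0.0005, 0.0018], "rotation": [0, 0, 0]}, {"linear": [0.0009, -0.0007, 0.0028], "rotation": [0, 0, 0]}, {"linear": [0.0012, -0.001, 0.0037], "rotation": [0, 0, 0]}, {"linear": [0.0015, -0.0012, 0.0046], "rotation": [0, 0, 0]}, {"linear": [0.0018, -0.0015, 0.0055], "rotation": [0, 0, 0]}, {"linear": [0.0021, -0.0017, 0.0064], "rotation": [0, 0, 0]}, {"linear": [0.0025, -0.0019, 0.0074], "rotation": [0, 0, 0]}]'

```text
time_s: 11.05
ee_pos: [0.5176, 0.257, 0.1732]
tcp_rot: [0.06, -0.077, 0.789, -0.606]
ft_force: [-0.2, 8.4, 8.9]
grip_width: 0.0072
grasp_force: 45.0
```

Call:
send_rows --rows '[{"linear": [0.0003, -0.0002, 0.0009], "rotation": [0, 0, 0]}, {"linear": [0.0006, -0.0005, 0.0018], "rotation": [0, 0, 0]}, {"linear": [0.0009, -0.0007, 0.0028], "rotation": [0, 0, 0]}]'

```text
time_s: 11.42
ee_pos: [0.5173, 0.254, 0.1732]
tcp_rot: [0.06, -0.077, 0.789, -0.606]
ft_force: [0.8, 8.6, 8.4]
grip_width: 0.0068
grasp_force: 45.0
```

```bash
python3 -c "
from st import *
P,R=show(); print('moved',P-[.5247,.322,.1731])"
```

```text
t 11.425 pos [0.5173 0.254  0.1732] pitch 14.9 az -78.78 F [0.7937 8.5875 8.4033] along -8.620186010071404 T [-0.5524 -0.5711  0.5875] grip 0.006753331377791188 44.96577917598188
moved [-0.0074 -0.068   0.0001]
```

Call:
send_rows --rows '[{"linear": [0, -0.0007, -0.0002], "rotation": [0, 0, 0]}, {"linear": [0, -0.0015, -0.0004], "rotation": [0, 0, 0]}, {"linear": [0, -0.0015, -0.0004], "rotation": [0, 0, 0]}]'

```text
time_s: 11.8
ee_pos: [0.5164, 0.2524, 0.1733]
tcp_rot: [0.058, -0.077, 0.789, -0.606]
ft_force: [0.7, 4.8, 3.4]
grip_width: 0.0067
grasp_force: 44.7
```

```bash
python3 -c "
from st import *
import cv2
from cell import read_camera
P,R=show(); print('moved',P-[.5247,.322,.1731])
cv2.imwrite('pics/t3.png',read_camera('top')[185:345,200:405,::-1]); 
a=cv2.imread('pics/t3.png');cv2.imwrite('pics/t3.png',cv2.resize(a,None,fx=3.7,fy=3.7,interpolation=cv2.INTER_CUBIC))"
```

```text
t 11.8 pos [0.5164 0.2524 0.1733] pitch 15.0 az -79.00 F [0.6573 4.8166 3.3589] along -4.860784198816203 T [ 0.3295 -0.389   0.5476] grip 0.006688087884466584 44.7231922368519
moved [-0.0083 -0.0696  0.0002]
```

View pics/t3.png

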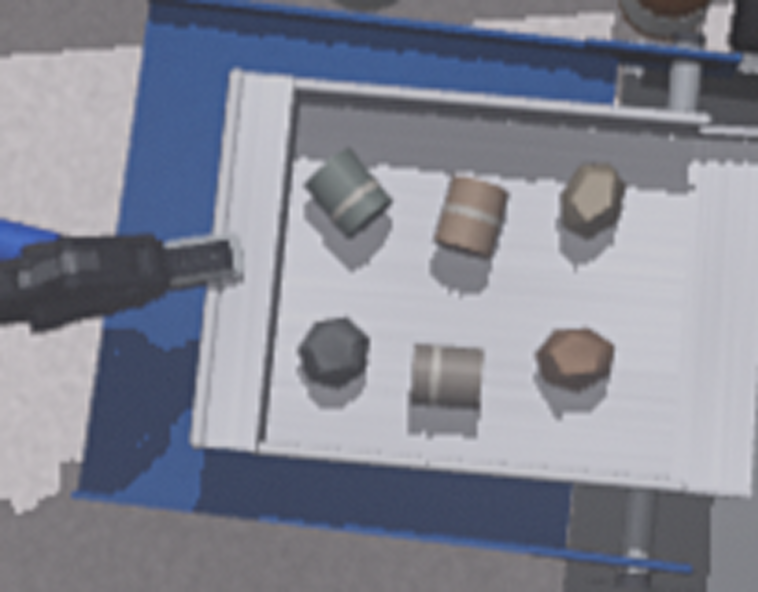

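The crop shows the tray about 70 mm further forward and its lip over the bar. The stand corners are unchanged at (740,58) and (690,568), so the stand hasn't moved and I'm not at the stop yet.

Call:
send_rows --rows '[{"linear": [0.0002, -0.0003, 0.0005], "rotation": [0, 0, 0]}, {"linear": [0.0003, -0.0004, 0.0009], "rotation": [0, 0, 0]}, {"linear": [0.0005, -0.0006, 0.0014], "rotation": [0, 0, 0]}, {"linear": [0.0006, -0.0007, 0.0018], "rotation": [0, 0, 0]}]'

```text
time_s: 12.35
ee_pos: [0.5156, 0.2495, 0.1734]
tcp_rot: [0.057, -0.076, 0.789, -0.607]
ft_force: [0.7, 4.6, 0.9]
grip_width: 0.0069
grasp_force: 44.5
```

Call:
send_rows --rows '[{"linear": [0.0002, -0.0001, 0.0005], "rotation": [0, 0, 0]}, {"linear": [0.0003, -0.0002, 0.0009], "rotation": [0, 0, 0]}, {"linear": [0.0005, -0.0004, 0.0014], "rotation": [0, 0, 0]}]'

```text
time_s: 12.72
ee_pos: [0.5157, 0.2485, 0.1734]
tcp_rot: [0.057, -0.077, 0.789, -0.606]
ft_force: [0.0, 6.4, 0.6]
grip_width: 0.0067
grasp_force: 45.0
```

```bash
python3 -c "
from st import *
P,R=show(); print('moved',P-[.5247,.322,.1731])"
```

```text
t 12.725 pos [0.5157 0.2485 0.1734] pitch 15.0 az -79.06 F [0.0368 6.4247 0.6261] along -6.381279741024432 T [ 0.8294 -0.3444  0.611 ] grip 0.006720179751927173 44.957832866348326
moved [-0.009  -0.0735  0.0003]
```

Call:
send_rows --rows '[{"linear": [0.0002, -0.0001, 0.0005], "rotation": [0, 0, 0]}, {"linear": [0.0003, -0.0002, 0.0009], "rotation": [0, 0, 0]}, {"linear": [0.0003, -0.0002, 0.0009], "rotation": [0, 0, 0]}]'

```text
time_s: 13.1
ee_pos: [0.5159, 0.2483, 0.1734]
tcp_rot: [0.058, -0.077, 0.79, -0.606]
ft_force: [0.9, 8.3, 0.1]
grip_width: 0.007
grasp_force: 45.3
```

```bash
python3 -c "
from st import *
P,R=show(); print('moved',P-[.5247,.322,.1731])"
```

```text
t 13.1 pos [0.5159 0.2483 0.1734] pitch 15.0 az -78.96 F [0.918  8.2515 0.0901] along -8.30191966927635 T [ 0.9065 -0.3709  0.6835] grip 0.007017484627017317 45.28096610214561
moved [-0.0088 -0.0737  0.0003]
```

Call:
send_rows --rows '[{"linear": [0.0002, -0.0001, 0.0005], "rotation": [0, 0, 0]}, {"linear": [0.0003, -0.0002, 0.0009], "rotation": [0, 0, 0]}, {"linear": [0.0003, -0.0002, 0.0009], "rotation": [0, 0, 0]}]'

```text
time_s: 13.48
ee_pos: [0.516, 0.2481, 0.1734]
tcp_rot: [0.059, -0.078, 0.79, -0.606]
ft_force: [3.5, 10.1, 1.5]
grip_width: 0.0066
grasp_force: 45.7
```

```bash
cat > arc.py <<'E'
# print tool-frame rows for tipping about the bar from the present (theta0) pose
import sys
from st import *
def rows(P,R,b,axd,ths,extra=None):
    out=[]
    for th in ths:
        Q=Ro.from_rotvec(axd*th); p=b+Q.apply(P-b); 
        if extra is not None: p=p+extra
        out.append({"linear":np.round(R.inv().apply(p-P),4).tolist(),"rotation":np.round((R.inv()*Q*R).as_rotvec(),3).tolist()})
    return out
E
python3 - <<'E'
from arc import *
import cv2
from cell import read_camera
P,R=show(); print('moved',P-[.5247,.322,.1731])
g=cv2.cvtColor(read_camera('top'),cv2.COLOR_RGB2BGR);cv2.imwrite('pics/t4.png',g)
a=cv2.imread('pics/top0.png');D=cv2.absdiff(a,g).max(2)
t=np.array([np.cos(d(-97)),np.sin(d(-97)),0]); T=G(d(15),d(18),1)
rim=P+R.apply([0,0,.014]); b=rim+t*.224; b[2]=.108; print("rim",rim,"bar",b)
ax=np.cross([0,0,1],t)
print(rows(P,R,b,ax,np.radians(np.arange(1,9)*1.5)))
np.save("arc0.npy",np.r_[P,R.as_quat(),b])
E
```

```text
t 13.475 pos [0.516  0.2481 0.1734] pitch 15.0 az -78.86 F [ 3.4522 10.1334  1.4959] along -10.478597184095612 T [ 0.8987 -0.3802  0.8868] grip 0.006600665724977758 45.73796333279461
moved [-0.0087 -0.0739  0.0003]
rim [0.5187 0.2349 0.1698] bar [0.4914 0.0126 0.108 ]
[{'linear': [0.0006, -0.0064, 0.0], 'rotation': [-0.025, -0.002, 0.008]}, {'linear': [0.0012, -0.0128, 0.0002], 'rotation': [-0.05, -0.004, 0.016]}, {'linear': [0.0019, -0.0192, 0.0006], 'rotation': [-0.075, -0.006, 0.024]}, {'linear': [0.0026, -0.0256, 0.0011], 'rotation': [-0.1, -0.009, 0.031]}, {'linear': [0.0033, -0.0319, 0.0018], 'rotation': [-0.124, -0.011, 0.039]}, {'linear': [0.0041, -0.0382, 0.0027], 'rotation': [-0.149, -0.013, 0.047]}, {'linear': [0.005, -0.0445, 0.0037], 'rotation': [-0.174, -0.015, 0.055]}, {'linear': [0.0059, -0.0508, 0.0048], 'rotation': [-0.199, -0.017, 0.063]}]
```

Call:
send_rows --rows '[{"linear": [0.0, -0.0059, -0.0018], "rotation": [-0.025, -0.002, 0.008]}, {"linear": [0.0006, -0.0123, -0.0016], "rotation": [-0.05, -0.004, 0.016]}, {"linear": [0.0013, -0.0187, -0.0012], "rotation": [-0.075, -0.006, 0.024]}, {"linear": [0.002, -0.0251, -0.0007], "rotation": [-0.1, -0.009, 0.031]}]'

```text
time_s: 14.02
ee_pos: [0.5147, 0.2402, 0.1982]
tcp_rot: [0.066, -0.069, 0.82, -0.564]
ft_force: [0.7, 5.3, 0.1]
grip_width: 0.0067
grasp_force: 44.8
```

```bash
cat > nx.py <<'E'
from arc import *
def nxt(degs,extra=(0,0)):
    """rows tipping on by degs from now; extra = shift (along t, up) in m ramped in"""
    a=np.load("arc0.npy");P0,R0,b=a[:3],Ro.from_quat(a[3:7]),a[7:]
    t=np.array([np.cos(d(-97)),np.sin(d(-97)),0]);ax=np.cross([0,0,1],t)
    P,R=show(); s=telemetry.get_state()
    th=(R*R0.inv()).as_rotvec(); tip=th@ax
    Q=Ro.from_rotvec(ax*tip); e=P-(b+Q.apply(P0-b))
    rad=Q.apply(P0-b);rad/=np.linalg.norm(rad);tan=np.cross(ax,rad)
    F=s["ft_force"]
    print("tip %.1f"%np.degrees(tip),"err along t,up mm",e@t*1e3,e[2]*1e3,"rotoff",np.degrees(th-tip*ax),"F rad(out+) %.1f tan %.1f side %.1f"%(F@rad,F@tan,F@ax))
    p=b+Q.apply(P0-b); M=(Q*R0); n=len(degs); out=[]
    for i,g in enumerate(degs):
        q=Ro.from_rotvec(ax*(tip+np.radians(g)));pp=b+q.apply(P0-b)-p+(t*extra[0]+np.array([0,0,extra[1]]))*(i+1)/n
        out.append('{"linear": %s, "rotation": %s}'%(np.round(M.inv().apply(pp),4).tolist(),np.round((M.inv()*q*R0).as_rotvec(),3).tolist()))
    print("["+", ".join(out)+"]"); print(s["joint_positions"])
E
python3 -c "
from nx import *
nxt(np.arange(1,9)*1.7)"
```

```text
t 14.025 pos [0.5147 0.2402 0.1982] pitch 20.8 az -78.45 F [0.7411 5.2648 0.1381] along -5.315852477733632 T [ 0.8868 -0.4229  0.6092] grip 0.006682248104348967 44.79637554148212
tip 6.0 err along t,up mm -0.09783185163386236 0.3975540737858885 rotoff [ 0.0048  0.0393 -0.185 ] F rad(out+) 5.0 tan -1.8 side 0.1
[{"linear": [0.0006, -0.0073, 0.0001], "rotation": [-0.028, -0.002, 0.009]}, {"linear": [0.0014, -0.0145, 0.0003], "rotation": [-0.056, -0.005, 0.018]}, {"linear": [0.0021, -0.0217, 0.0008], "rotation": [-0.085, -0.007, 0.027]}, {"linear": [0.003, -0.029, 0.0015], "rotation": [-0.113, -0.01, 0.036]}, {"linear": [0.0039, -0.0361, 0.0024], "rotation": [-0.141, -0.012, 0.045]}, {"linear": [0.0048, -0.0433, 0.0034], "rotation": [-0.169, -0.015, 0.054]}, {"linear": [0.0059, -0.0504, 0.0047], "rotation": [-0.197, -0.017, 0.062]}, {"linear": [0.0069, -0.0574, 0.0062], "rotation": [-0.226, -0.02, 0.071]}]
[-1.3864  0.9667  0.7693  1.6635  0.4106  1.3846  0.8612]
```

Call:
send_rows --rows '[{"linear": [0.0006, -0.0073, 0.0001], "rotation": [-0.028, -0.002, 0.009]}, {"linear": [0.0014, -0.0145, 0.0003], "rotation": [-0.056, -0.005, 0.018]}, {"linear": [0.0021, -0.0217, 0.0008], "rotation": [-0.085, -0.007, 0.027]}, {"linear": [0.003, -0.029, 0.0015], "rotation": [-0.113, -0.01, 0.036]}, {"linear": [0.0039, -0.0361, 0.0024], "rotation": [-0.141, -0.012, 0.045]}, {"linear": [0.0048, -0.0433, 0.0034], "rotation": [-0.169, -0.015, 0.054]}, {"linear": [0.0059, -0.0504, 0.0047], "rotation": [-0.197, -0.017, 0.062]}, {"linear": [0.0069, -0.0574, 0.0062], "rotation": [-0.226, -0.02, 0.071]}]'

```text
time_s: 15.02
ee_pos: [0.5111, 0.2125, 0.2497]
tcp_rot: [0.086, -0.053, 0.879, -0.465]
ft_force: [2.0, 4.3, 1.2]
grip_width: 0.0068
grasp_force: 44.6
```

```bash
python3 -c "
from nx import *
import cv2
from cell import read_camera
cv2.imwrite('pics/s5.png',read_camera('scene')[150:400,30:430,::-1])
nxt(np.arange(1,9)*1.7)"
```

```text
t 15.075 pos [0.5113 0.2113 0.2511] pitch 33.6 az -76.16 F [1.4742 2.2563 1.1838] along -2.4191394163929885 T [ 0.5754 -0.4241  0.2504] grip 0.007045184867681588 43.404094967991114
tip 19.7 err along t,up mm 1.279365741377421 1.737143092155169 rotoff [-0.0055 -0.0452 -0.3127] F rad(out+) 2.6 tan -0.4 side 1.2
[{"linear": [0.0006, -0.0073, 0.0001], "rotation": [-0.028, -0.002, 0.009]}, {"linear": [0.0014, -0.0145, 0.0003], "rotation": [-0.056, -0.005, 0.018]}, {"linear": [0.0021, -0.0217, 0.0008], "rotation": [-0.085, -0.007, 0.027]}, {"linear": [0.003, -0.029, 0.0015], "rotation": [-0.113, -0.01, 0.036]}, {"linear": [0.0039, -0.0361, 0.0024], "rotation": [-0.141, -0.012, 0.045]}, {"linear": [0.0048, -0.0433, 0.0034], "rotation": [-0.169, -0.015, 0.054]}, {"linear": [0.0059, -0.0504, 0.0047], "rotation": [-0.197, -0.017, 0.062]}, {"linear": [0.0069, -0.0574, 0.0062], "rotation": [-0.226, -0.02, 0.071]}]
[-1.3969  0.7339  0.816   1.7724  0.4002  1.2731  0.8669]
```

View pics/s5.png

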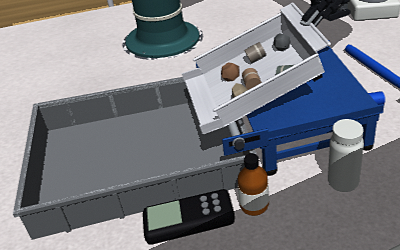

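The crop shows the tray tipped about 20° on the bar (bar end near (238,143)). All the pieces are still in it, and the stand and tote are in place.

Call:
send_rows --rows '[{"linear": [0.0006, -0.0073, 0.0001], "rotation": [-0.028, -0.002, 0.009]}, {"linear": [0.0014, -0.0145, 0.0003], "rotation": [-0.056, -0.005, 0.018]}, {"linear": [0.0021, -0.0217, 0.0008], "rotation": [-0.085, -0.007, 0.027]}, {"linear": [0.003, -0.029, 0.0015], "rotation": [-0.113, -0.01, 0.036]}, {"linear": [0.0039, -0.0361, 0.0024], "rotation": [-0.141, -0.012, 0.045]}, {"linear": [0.0048, -0.0433, 0.0034], "rotation": [-0.169, -0.015, 0.054]}, {"linear": [0.0059, -0.0504, 0.0047], "rotation": [-0.197, -0.017, 0.062]}, {"linear": [0.0069, -0.0574, 0.0062], "rotation": [-0.226, -0.02, 0.071]}]'

```text
time_s: 16.08
ee_pos: [0.5061, 0.1737, 0.293]
tcp_rot: [0.104, -0.035, 0.927, -0.359]
ft_force: [0.3, 0.7, -0.5]
grip_width: 0.0069
grasp_force: 44.7
```

```bash
python3 -c "
from nx import *
nxt(np.arange(1,9)*1.3)"
```

```text
t 16.075 pos [0.5061 0.1737 0.293 ] pitch 46.1 az -71.62 F [ 0.3338  0.6697 -0.5116] along -0.7054341115666457 T [ 0.3003 -0.2856 -0.1325] grip 0.006900208636664696 44.70814890693873
tip 33.2 err along t,up mm 0.6614423029777373 0.6111925382865091 rotoff [ 0.0048  0.039  -0.2074] F rad(out+) 0.1 tan -0.9 side 0.2
[{"linear": [0.0005, -0.0056, 0.0], "rotation": [-0.022, -0.002, 0.007]}, {"linear": [0.001, -0.0111, 0.0002], "rotation": [-0.043, -0.004, 0.014]}, {"linear": [0.0016, -0.0166, 0.0004], "rotation": [-0.065, -0.006, 0.02]}, {"linear": [0.0022, -0.0222, 0.0008], "rotation": [-0.086, -0.007, 0.027]}, {"linear": [0.0028, -0.0277, 0.0013], "rotation": [-0.108, -0.009, 0.034]}, {"linear": [0.0035, -0.0332, 0.002], "rotation": [-0.129, -0.011, 0.041]}, {"linear": [0.0042, -0.0387, 0.0027], "rotation": [-0.151, -0.013, 0.048]}, {"linear": [0.0049, -0.0441, 0.0036], "rotation": [-0.172, -0.015, 0.055]}]
[-1.4036  0.4952  0.8667  1.8749  0.4029  1.1683  0.8814]
```

Call:
send_rows --rows '[{"linear": [0.0005, -0.0056, 0.0002], "rotation": [-0.022, -0.002, 0.007]}, {"linear": [0.001, -0.0111, 0.0006], "rotation": [-0.043, -0.004, 0.014]}, {"linear": [0.0016, -0.0166, 0.001], "rotation": [-0.065, -0.006, 0.02]}, {"linear": [0.0022, -0.0222, 0.0016], "rotation": [-0.086, -0.007, 0.027]}, {"linear": [0.0028, -0.0277, 0.0023], "rotation": [-0.108, -0.009, 0.034]}, {"linear": [0.0035, -0.0332, 0.0032], "rotation": [-0.129, -0.011, 0.041]}, {"linear": [0.0042, -0.0387, 0.0041], "rotation": [-0.151, -0.013, 0.048]}, {"linear": [0.0049, -0.0441, 0.0052], "rotation": [-0.172, -0.015, 0.055]}]'

```text
time_s: 17.08
ee_pos: [0.5027, 0.1378, 0.3183]
tcp_rot: [0.118, -0.022, 0.954, -0.275]
ft_force: [0.6, 1.7, 3.5]
grip_width: 0.0067
grasp_force: 45.8
```

```bash
python3 -c "
from nx import *
nxt(np.arange(1,9)*1.4)"
```

```text
t 17.075 pos [0.5027 0.1378 0.3183] pitch 55.2 az -65.36 F [0.569  1.6852 3.5024] along -1.74200714073876 T [-0.0512 -0.4395 -0.2461] grip 0.00674963230378028 45.83853704156354
tip 43.6 err along t,up mm 0.6563088262858967 -0.38630918815341087 rotoff [-0.0054 -0.0441 -0.1213] F rad(out+) 3.9 tan 0.3 side 0.4
[{"linear": [0.0005, -0.006, 0.0], "rotation": [-0.023, -0.002, 0.007]}, {"linear": [0.0011, -0.012, 0.0002], "rotation": [-0.046, -0.004, 0.015]}, {"linear": [0.0017, -0.0179, 0.0005], "rotation": [-0.07, -0.006, 0.022]}, {"linear": [0.0024, -0.0239, 0.001], "rotation": [-0.093, -0.008, 0.029]}, {"linear": [0.0031, -0.0298, 0.0016], "rotation": [-0.116, -0.01, 0.037]}, {"linear": [0.0038, -0.0357, 0.0023], "rotation": [-0.139, -0.012, 0.044]}, {"linear": [0.0046, -0.0416, 0.0032], "rotation": [-0.163, -0.014, 0.051]}, {"linear": [0.0054, -0.0475, 0.0042], "rotation": [-0.186, -0.016, 0.059]}]
[-1.4007  0.3036  0.9085  1.9474  0.4165  1.0932  0.8977]
```

Contact with the bar is good, at about 4 N. I'll keep tipping to about 55°.

Call:
send_rows --rows '[{"linear": [0.0005, -0.006, 0.0], "rotation": [-0.023, -0.002, 0.007]}, {"linear": [0.0011, -0.012, 0.0002], "rotation": [-0.046, -0.004, 0.015]}, {"linear": [0.0017, -0.0179, 0.0005], "rotation": [-0.07, -0.006, 0.022]}, {"linear": [0.0024, -0.0239, 0.001], "rotation": [-0.093, -0.008, 0.029]}, {"linear": [0.0031, -0.0298, 0.0016], "rotation": [-0.116, -0.01, 0.037]}, {"linear": [0.0038, -0.0357, 0.0023], "rotation": [-0.139, -0.012, 0.044]}, {"linear": [0.0046, -0.0416, 0.0032], "rotation": [-0.163, -0.014, 0.051]}, {"linear": [0.0054, -0.0475, 0.0042], "rotation": [-0.186, -0.016, 0.059]}]'

```text
time_s: 18.08
ee_pos: [0.497, 0.0944, 0.3387]
tcp_rot: [0.131, -0.007, 0.975, -0.181]
ft_force: [0.9, 0.9, 4.1]
grip_width: 0.007
grasp_force: 45.5
```

```bash
python3 -c "
from nx import *
nxt(np.arange(1,5)*1.3)"
```

```text
t 18.075 pos [0.497  0.0944 0.3387] pitch 64.1 az -53.75 F [0.9123 0.8599 4.0514] along -0.9646936370608928 T [-0.2094 -0.5326 -0.3205] grip 0.006975126140089342 45.50327974604443
tip 54.8 err along t,up mm 1.147578256248072 -0.5827610947345963 rotoff [-0.0049 -0.0398 -0.1808] F rad(out+) 4.1 tan 0.5 side 0.8
[{"linear": [0.0005, -0.0056, 0.0], "rotation": [-0.022, -0.002, 0.007]}, {"linear": [0.001, -0.0111, 0.0002], "rotation": [-0.043, -0.004, 0.014]}, {"linear": [0.0016, -0.0166, 0.0004], "rotation": [-0.065, -0.006, 0.02]}, {"linear": [0.0022, -0.0222, 0.0008], "rotation": [-0.086, -0.007, 0.027]}]
[-1.384   0.0874  0.9482  2.016   0.4378  1.0284  0.9239]
```

Call:
send_rows --rows '[{"linear": [0.0005, -0.0056, 0.0], "rotation": [-0.022, -0.002, 0.007]}, {"linear": [0.001, -0.0111, 0.0002], "rotation": [-0.043, -0.004, 0.014]}, {"linear": [0.0016, -0.0166, 0.0004], "rotation": [-0.065, -0.006, 0.02]}, {"linear": [0.0022, -0.0222, 0.0008], "rotation": [-0.086, -0.007, 0.027]}, {"linear": [0.0022, -0.0222, 0.0008], "rotation": [-0.086, -0.007, 0.027]}, {"linear": [0.0022, -0.0222, 0.0008], "rotation": [-0.086, -0.007, 0.027]}, {"linear": [0.0022, -0.0222, 0.0008], "rotation": [-0.086, -0.007, 0.027]}]'

```text
time_s: 18.95
ee_pos: [0.4943, 0.0738, 0.3449]
tcp_rot: [0.136, -0.0, 0.981, -0.139]
ft_force: [3.6, -1.7, 1.7]
grip_width: 0.0068
grasp_force: 44.9
```

Run:
```python
from nx import *
import cv2
from cell import read_camera
T=cv2.cvtColor(read_camera('top'),cv2.COLOR_RGB2BGR);S=cv2.cvtColor(read_camera('scene'),cv2.COLOR_RGB2BGR)
cv2.imwrite('pics/T6.png',T);cv2.imwrite('pics/S6.png',S)
a=cv2.imread('pics/top0.png')
# unbiased count of stone blobs inside the tote in the top view
D=(cv2.absdiff(T,a).max(2)>30).astype(np.uint8)
m=np.zeros_like(D);cv2.fillPoly(m,[np.array([[388,205],[566,222],[558,368],[380,352]])],1);D=cv2.morphologyEx(D*m,cv2.MORPH_OPEN,np.ones((3,3)))
n,_,st_,c=cv2.connectedComponentsWithStats(D)
for i in range(1,n):
    if st_[i,4]>30: print(np.round(c[i]),st_[i])
nxt(-np.arange(1,9)*1.8)
```

```text
[403. 257.] [385 232  38  48 689]
[409. 240.] [404 236  12   8  70]
[531. 304.] [513 290  35  28 526]
[418. 306.] [408 295  20  23 296]
[388. 334.] [381 319  19  30 355]
t 19.05 pos [0.4943 0.0738 0.3449] pitch 67.6 az -45.49 F [ 1.9542 -2.8132  0.898 ] along 2.5540574750795506 T [-0.4445 -0.5644 -0.3638] grip 0.006899146387153342 44.84845902537927
tip 59.8 err along t,up mm 1.3208633495837585 -0.6986953777993743 rotoff [-0.0002 -0.0017 -0.1744] F rad(out+) 0.2 tan 2.7 side 2.3
[{"linear": [-0.0006, 0.0077, 0.0002], "rotation": [0.03, 0.003, -0.009]}, {"linear": [-0.0012, 0.0154, 0.0006], "rotation": [0.06, 0.005, -0.019]}, {"linear": [-0.0016, 0.0231, 0.0012], "rotation": [0.09, 0.008, -0.028]}, {"linear": [-0.002, 0.0307, 0.002], "rotation": [0.119, 0.01, -0.038]}, {"linear": [-0.0023, 0.0384, 0.0031], "rotation": [0.149, 0.013, -0.047]}, {"linear": [-0.0026, 0.046, 0.0044], "rotation": [0.179, 0.015, -0.057]}, {"linear": [-0.0027, 0.0535, 0.006], "rotation": [0.209, 0.018, -0.066]}, {"linear": [-0.0028, 0.061, 0.0077], "rotation": [0.239, 0.021, -0.076]}]
[-1.3672 -0.009   0.9624  2.0427  0.4445  1.002   0.944 ]
```

Run:
```python
import cv2,numpy as np
S=cv2.imread('pics/S6.png')[130:390,30:430];T=cv2.imread('pics/T6.png')[185:385,350:575]
S=cv2.resize(S,(480,312),interpolation=cv2.INTER_CUBIC);T=cv2.resize(T,(312,278),interpolation=cv2.INTER_CUBIC)
o=np.zeros((312,792,3),np.uint8);o[:,:480]=S;o[:278,480:]=T;cv2.imwrite('pics/m6.png',o)
```

```text
(no output)
```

View pics/m6.png

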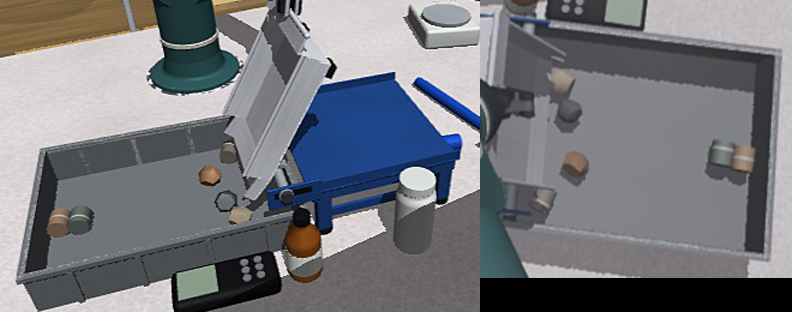

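The montage shows the tray empty at 60°. In the top part all six pieces are in the tote: two cores at (720–745,155), chunks at (560,82), (568,110) and (575,162), and the third core at (542,198). The stand, tote and bottles haven't moved, so I'll lower the tray.

Call:
send_rows --rows '[{"linear": [-0.0006, 0.0077, 0.0002], "rotation": [0.03, 0.003, -0.009]}, {"linear": [-0.0012, 0.0154, 0.0006], "rotation": [0.06, 0.005, -0.019]}, {"linear": [-0.0016, 0.0231, 0.0012], "rotation": [0.09, 0.008, -0.028]}, {"linear": [-0.002, 0.0307, 0.002], "rotation": [0.119, 0.01, -0.038]}, {"linear": [-0.0023, 0.0384, 0.0031], "rotation": [0.149, 0.013, -0.047]}, {"linear": [-0.0026, 0.046, 0.0044], "rotation": [0.179, 0.015, -0.057]}, {"linear": [-0.0027, 0.0535, 0.006], "rotation": [0.209, 0.018, -0.066]}, {"linear": [-0.0028, 0.061, 0.0077], "rotation": [0.239, 0.021, -0.076]}]'

```text
time_s: 20.05
ee_pos: [0.5019, 0.1312, 0.3223]
tcp_rot: [0.12, -0.02, 0.958, -0.26]
ft_force: [3.9, 0.5, 4.2]
grip_width: 0.0069
grasp_force: 43.9
```

```bash
python3 -c "
from nx import *
nxt(-np.arange(1,9)*1.8)
print(ray('top',393,329,.02),ray('top',393,329,.07))"
```

```text
t 20.05 pos [0.5019 0.1312 0.3223] pitch 56.7 az -63.99 F [3.8631 0.5452 4.2487] along -1.011900107508942 T [-0.2192 -1.0372  0.2411] grip 0.006949350934470747 43.86922217672691
tip 45.4 err along t,up mm 0.7742981747988772 -0.18581585597632344 rotoff [ 0.0005  0.0037 -0.1116] F rad(out+) 4.1 tan 1.2 side 3.8
[{"linear": [-0.0006, 0.0077, 0.0002], "rotation": [0.03, 0.003, -0.009]}, {"linear": [-0.0012, 0.0154, 0.0006], "rotation": [0.06, 0.005, -0.019]}, {"linear": [-0.0016, 0.0231, 0.0012], "rotation": [0.09, 0.008, -0.028]}, {"linear": [-0.002, 0.0307, 0.002], "rotation": [0.119, 0.01, -0.038]}, {"linear": [-0.0023, 0.0384, 0.0031], "rotation": [0.149, 0.013, -0.047]}, {"linear": [-0.0026, 0.046, 0.0044], "rotation": [0.179, 0.015, -0.057]}, {"linear": [-0.0027, 0.0535, 0.006], "rotation": [0.209, 0.018, -0.066]}, {"linear": [-0.0028, 0.061, 0.0077], "rotation": [0.239, 0.021, -0.076]}]
[-1.4014  0.2704  0.9186  1.9586  0.4182  1.0821  0.9037]
[ 0.3795 -0.0237  0.02  ] [ 0.3795 -0.0172  0.07  ]
```

Call:
send_rows --rows '[{"linear": [-0.0006, 0.0077, 0.0002], "rotation": [0.03, 0.003, -0.009]}, {"linear": [-0.0012, 0.0154, 0.0006], "rotation": [0.06, 0.005, -0.019]}, {"linear": [-0.0016, 0.0231, 0.0012], "rotation": [0.09, 0.008, -0.028]}, {"linear": [-0.002, 0.0307, 0.002], "rotation": [0.119, 0.01, -0.038]}, {"linear": [-0.0023, 0.0384, 0.0031], "rotation": [0.149, 0.013, -0.047]}, {"linear": [-0.0026, 0.046, 0.0044], "rotation": [0.179, 0.015, -0.057]}, {"linear": [-0.0027, 0.0535, 0.006], "rotation": [0.209, 0.018, -0.066]}, {"linear": [-0.0028, 0.061, 0.0077], "rotation": [0.239, 0.021, -0.076]}]'

```text
time_s: 21.05
ee_pos: [0.5083, 0.1811, 0.2859]
tcp_rot: [0.102, -0.04, 0.92, -0.377]
ft_force: [4.7, 3.3, 6.1]
grip_width: 0.0068
grasp_force: 43.7
```

```bash
python3 -c "
from nx import *
nxt(-np.arange(1,9)*1.7)"
```

```text
t 21.05 pos [0.5083 0.1811 0.2859] pitch 44.0 az -72.32 F [4.7208 3.2947 6.1222] along -3.845422451227172 T [-0.1594 -1.093   0.8278] grip 0.006770978494387034 43.74173915013671
tip 31.0 err along t,up mm 0.04334162738117925 -0.05698245508495292 rotoff [ 0.0053  0.0433 -0.0047] F rad(out+) 7.0 tan 1.4 side 4.3
[{"linear": [-0.0006, 0.0073, 0.0001], "rotation": [0.028, 0.002, -0.009]}, {"linear": [-0.0011, 0.0145, 0.0005], "rotation": [0.056, 0.005, -0.018]}, {"linear": [-0.0015, 0.0218, 0.0011], "rotation": [0.085, 0.007, -0.027]}, {"linear": [-0.0019, 0.029, 0.0018], "rotation": [0.113, 0.01, -0.036]}, {"linear": [-0.0023, 0.0362, 0.0028], "rotation": [0.141, 0.012, -0.045]}, {"linear": [-0.0025, 0.0434, 0.004], "rotation": [0.169, 0.015, -0.054]}, {"linear": [-0.0027, 0.0506, 0.0053], "rotation": [0.197, 0.017, -0.062]}, {"linear": [-0.0028, 0.0577, 0.0069], "rotation": [0.226, 0.02, -0.071]}]
[-1.4043  0.5387  0.861   1.8581  0.4     1.1797  0.882 ]
```

Call:
send_rows --rows '[{"linear": [-0.0008, 0.0073, 0.0], "rotation": [0.028, 0.002, -0.009]}, {"linear": [-0.0015, 0.0145, 0.0002], "rotation": [0.056, 0.005, -0.018]}, {"linear": [-0.002, 0.0218, 0.0007], "rotation": [0.085, 0.007, -0.027]}, {"linear": [-0.0026, 0.029, 0.0012], "rotation": [0.113, 0.01, -0.036]}, {"linear": [-0.0032, 0.0362, 0.002], "rotation": [0.141, 0.012, -0.045]}, {"linear": [-0.0036, 0.0434, 0.003], "rotation": [0.169, 0.015, -0.054]}, {"linear": [-0.004, 0.0506, 0.0042], "rotation": [0.197, 0.017, -0.062]}, {"linear": [-0.0042, 0.0577, 0.0057], "rotation": [0.226, 0.02, -0.071]}]'

```text
time_s: 22.05
ee_pos: [0.5131, 0.218, 0.2416]
tcp_rot: [0.082, -0.056, 0.87, -0.482]
ft_force: [4.2, 2.1, 3.7]
grip_width: 0.0068
grasp_force: 43.5
```

```bash
python3 -c "
from nx import *
nxt(-np.arange(1,9)*1.5)"
```

```text
t 22.05 pos [0.5131 0.218  0.2416] pitch 31.4 az -76.62 F [4.1896 2.0711 3.6814] along -2.5662752848030586 T [ 0.2239 -0.6697  0.8961] grip 0.006793250612410031 43.451386720407754
tip 17.3 err along t,up mm 0.1607194823425659 0.7192434157827221 rotoff [ 0.0127  0.1038 -0.183 ] F rad(out+) 4.1 tan 1.7 side 3.9
[{"linear": [-0.0005, 0.0064, 0.0001], "rotation": [0.025, 0.002, -0.008]}, {"linear": [-0.001, 0.0128, 0.0004], "rotation": [0.05, 0.004, -0.016]}, {"linear": [-0.0014, 0.0192, 0.0008], "rotation": [0.075, 0.006, -0.024]}, {"linear": [-0.0018, 0.0256, 0.0014], "rotation": [0.1, 0.009, -0.031]}, {"linear": [-0.0021, 0.032, 0.0022], "rotation": [0.124, 0.011, -0.039]}, {"linear": [-0.0023, 0.0384, 0.0031], "rotation": [0.149, 0.013, -0.047]}, {"linear": [-0.0025, 0.0447, 0.0042], "rotation": [0.174, 0.015, -0.055]}, {"linear": [-0.0027, 0.051, 0.0054], "rotation": [0.199, 0.017, -0.063]}]
[-1.3958  0.7786  0.8097  1.7514  0.3978  1.2899  0.8706]
```

Call:
send_rows --rows '[{"linear": [-0.0007, 0.0064, 0.0001], "rotation": [0.025, 0.002, -0.008]}, {"linear": [-0.0014, 0.0128, 0.0004], "rotation": [0.05, 0.004, -0.016]}, {"linear": [-0.0019, 0.0192, 0.0008], "rotation": [0.075, 0.006, -0.024]}, {"linear": [-0.0025, 0.0256, 0.0014], "rotation": [0.1, 0.009, -0.031]}, {"linear": [-0.003, 0.032, 0.0022], "rotation": [0.124, 0.011, -0.039]}, {"linear": [-0.0034, 0.0384, 0.0031], "rotation": [0.149, 0.013, -0.047]}, {"linear": [-0.0037, 0.0447, 0.0042], "rotation": [0.174, 0.015, -0.055]}, {"linear": [-0.0041, 0.051, 0.0054], "rotation": [0.199, 0.017, -0.063]}]'

```text
time_s: 23.05
ee_pos: [0.517, 0.2406, 0.1959]
tcp_rot: [0.064, -0.07, 0.817, -0.569]
ft_force: [2.0, -0.6, 0.7]
grip_width: 0.0071
grasp_force: 43.1
```

```bash
python3 -c "
from nx import *
nxt(-np.arange(1,9)*.7)"
```

```text
t 23.05 pos [0.517  0.2406 0.1959] pitch 20.1 az -78.61 F [ 2.0436 -0.6313  0.743 ] along 0.3775578415226327 T [ 0.3422 -0.1301  0.355 ] grip 0.007079595104363204 43.14753112543258
tip 5.3 err along t,up mm 0.31930427344047274 0.8916252656309132 rotoff [ 0.0163  0.1324 -0.2359] F rad(out+) -0.1 tan 0.8 side 2.1
[{"linear": [-0.0002, 0.003, 0.0], "rotation": [0.012, 0.001, -0.004]}, {"linear": [-0.0005, 0.006, 0.0001], "rotation": [0.023, 0.002, -0.007]}, {"linear": [-0.0007, 0.009, 0.0002], "rotation": [0.035, 0.003, -0.011]}, {"linear": [-0.0009, 0.012, 0.0004], "rotation": [0.046, 0.004, -0.015]}, {"linear": [-0.0011, 0.015, 0.0005], "rotation": [0.058, 0.005, -0.018]}, {"linear": [-0.0013, 0.0179, 0.0007], "rotation": [0.07, 0.006, -0.022]}, {"linear": [-0.0015, 0.0209, 0.001], "rotation": [0.081, 0.007, -0.026]}, {"linear": [-0.0017, 0.0239, 0.0013], "rotation": [0.093, 0.008, -0.029]}]
[-1.3839  0.9806  0.7716  1.6547  0.4094  1.3896  0.8679]
```

Call:
send_rows --rows '[{"linear": [-0.0002, 0.003, 0.0], "rotation": [0.012, 0.001, -0.004]}, {"linear": [-0.0005, 0.006, 0.0001], "rotation": [0.023, 0.002, -0.007]}, {"linear": [-0.0007, 0.009, 0.0002], "rotation": [0.035, 0.003, -0.011]}, {"linear": [-0.0009, 0.012, 0.0004], "rotation": [0.046, 0.004, -0.015]}, {"linear": [-0.0011, 0.015, 0.0005], "rotation": [0.058, 0.005, -0.018]}, {"linear": [-0.0013, 0.0179, 0.0007], "rotation": [0.07, 0.006, -0.022]}, {"linear": [-0.0015, 0.0209, 0.001], "rotation": [0.081, 0.007, -0.026]}, {"linear": [-0.0017, 0.0239, 0.0013], "rotation": [0.091, 0.008, -0.029]}]'

```text
time_s: 24.05
ee_pos: [0.5179, 0.2481, 0.174]
tcp_rot: [0.056, -0.077, 0.789, -0.607]
ft_force: [-2.2, -1.0, 5.0]
grip_width: 0.0069
grasp_force: 45.5
```

```bash
python3 -c "
from nx import *
nxt(-np.arange(1,3)*.3)"
```

```text
t 24.05 pos [0.5179 0.2481 0.174 ] pitch 14.9 az -79.15 F [-2.1794 -0.9898  4.9891] along 1.2480768014688988 T [-0.3685 -0.2115 -0.7687] grip 0.006908397579107979 45.473519617225975
tip -0.2 err along t,up mm 0.06415437090993034 1.4080214068934727 rotoff [ 0.0117  0.0954 -0.2438] F rad(out+) 0.1 tan 5.1 side -2.0
[{"linear": [-0.0001, 0.0013, 0.0], "rotation": [0.005, 0.0, -0.002]}, {"linear": [-0.0002, 0.0026, 0.0], "rotation": [0.01, 0.001, -0.003]}]
[-1.3788  1.0695  0.7567  1.6109  0.4185  1.4365  0.8681]
```

Call:
send_rows --rows '[{"linear": [0, 0.0007, 0], "rotation": [0.002, 0, -0.001]}, {"linear": [0, 0.0013, 0], "rotation": [0.004, 0, -0.001]}, {"linear": [0, 0.0013, 0], "rotation": [0.004, 0, -0.001]}]'

```text
time_s: 24.42
ee_pos: [0.5178, 0.2482, 0.1735]
tcp_rot: [0.056, -0.076, 0.788, -0.608]
ft_force: [-2.4, -1.7, 6.5]
grip_width: 0.0069
grasp_force: 46.0
```

Call:
send_rows --rows '[{"linear": [0, 0, 0], "rotation": [0, 0, 0]}, {"linear": [0, 0, 0], "rotation": [0, 0, 0]}, {"linear": [0, 0, 0], "rotation": [0, 0, 0]}, {"linear": [0, 0, 0], "rotation": [0, 0, 0]}, {"linear": [0, 0, 0], "rotation": [0, 0, 0]}, {"linear": [0, 0, 0], "rotation": [0, 0, 0]}]' --grip 1

```text
time_s: 25.18
ee_pos: [0.5182, 0.2486, 0.1723]
tcp_rot: [0.057, -0.077, 0.789, -0.607]
ft_force: [0.1, -0.2, -0.3]
grip_width: 0.0851
grasp_force: 0.0
```

```bash
python3 -c "
from nx import *
nxt([-.3])"
```

```text
t 25.175 pos [0.5182 0.2486 0.1723] pitch 14.8 az -79.07 F [ 0.0927 -0.164  -0.3279] along 0.15145116109580725 T [ 0.965   0.2301 -0.0873] grip 0.0851334415497365 0.0
tip -0.3 err along t,up mm -0.3409654869286045 0.13144587994845525 rotoff [ 0.0141  0.1151 -0.1518] F rad(out+) -0.2 tan -0.3 side 0.1
[{"linear": [-0.0001, 0.0013, 0.0], "rotation": [0.005, 0.0, -0.002]}]
[-1.3787  1.0731  0.7558  1.6095  0.4183  1.4357  0.8678]
```

Released without disturbing the tray. I'll back straight out along the tool and then rise.

Call:
send_rows --rows '[{"linear": [0, 0, -0.02], "rotation": [0, 0, 0]}, {"linear": [0, 0, -0.05], "rotation": [0, 0, 0]}, {"linear": [0, 0, -0.09], "rotation": [0, 0, 0]}, {"linear": [0, 0, -0.09], "rotation": [0, 0, 0]}, {"linear": [0, -0.06, -0.1], "rotation": [0, 0, 0]}, {"linear": [0, -0.12, -0.11], "rotation": [0, 0, 0]}, {"linear": [0, -0.12, -0.11], "rotation": [0, 0, 0]}, {"linear": [0, -0.12, -0.11], "rotation": [0, 0, 0]}]'

```text
time_s: 26.18
ee_pos: [0.5042, 0.3223, 0.3158]
tcp_rot: [0.056, -0.077, 0.789, -0.607]
ft_force: [0.4, -0.1, 0.0]
grip_width: 0.0855
grasp_force: 0.0
```

Run:
```python
from st import *
import cv2
from cell import read_camera
show()
T=cv2.cvtColor(read_camera('top'),cv2.COLOR_RGB2BGR);cv2.imwrite('pics/T7.png',T)
a=cv2.imread('pics/top0.png');t3=cv2.imread('pics/t4.png')
def count(x0,y0,x1,y1,im,ref):
    D=(cv2.absdiff(im,ref).max(2)>30).astype(np.uint8)[y0:y1,x0:x1];n,_,s,c=cv2.connectedComponentsWithStats(cv2.morphologyEx(D,cv2.MORPH_OPEN,np.ones((3,3))))
    return [(np.round(c[i]+[x0,y0]).tolist(),int(s[i,4])) for i in range(1,n) if s[i,4]>30]
print("tote vs home-before-tip",count(376,190,575,380,T,t3))
print("tray vs home-before-tip",count(215,180,376,345,T,t3))
print("rest vs start", count(130,30,620,180,T,a),count(140,345,620,440,T,a))
# registration of stand / tote edges against the start
for nm,(x0,y0,x1,y1) in dict(toteEnd=(535,205,580,380),standU=(236,180,400,197),standL=(215,320,345,345)).items():
    f=lambda i:cv2.cvtColor(i,cv2.COLOR_BGR2GRAY)[y0:y1,x0:x1].astype(np.float32)
    print(nm,cv2.phaseCorrelate(f(a),f(T)))
```

```text
t 26.175 pos [0.5042 0.3223 0.3158] pitch 14.8 az -79.14 F [ 0.3639 -0.1172  0.0464] along 0.07197136307175217 T [ 1.0551  0.2491 -0.0397] grip 0.08551463141365344 0.0
tote vs home-before-tip [([404.0, 222.0], 69), ([414.0, 265.0], 337), ([529.0, 305.0], 547), ([418.0, 305.0], 362), ([398.0, 334.0], 112)]
tray vs home-before-tip [([296.0, 242.0], 502), ([329.0, 248.0], 498), ([361.0, 244.0], 325), ([237.0, 259.0], 936), ([292.0, 282.0], 379), ([237.0, 295.0], 1058), ([357.0, 285.0], 408), ([322.0, 290.0], 445), ([220.0, 331.0], 306)]
rest vs start [] [([224.0, 355.0], 99), ([168.0, 359.0], 91), ([176.0, 387.0], 3134)]
toteEnd ((0.5594247908474905, -0.06368714506572815), 0.8101875929184902)
standU ((0.00627176493807724, -0.03260644927394729), 0.9877996675026269)
standL ((0.031590799209794795, 0.2188935231603253), 0.44443483508074727)
```

```bash
python3 -c "
from cell import ctrl
print(ctrl.sign_off())"
```

```text
the job is handed in; nothing more can be done
None
```

The job is handed in: all six pieces are in the tote, the empty tray lies flat on the deck against the bar, and in the final camera check the stand and tote were in place to within about 1 mm.

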